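# Hasp and pin the match cupboard shut

## Task

Shut the little wooden cupboard: push its door to, swing the steel hasp over the staple, and put the retaining pin standing in the glass jar down through the staple's loop in front of the hasp, pressed fully down until its collar sits on the hasp's upper edge. The door's rubber seal pushes back, so the pin has to be worked in; leave the jar standing and don't disturb the other things.

Things in the scene. Friction and masses are not known exactly. Their poses are not given: they have to be found in the camera images.
- cupboard: Fixed wooden cupboard 140 deep, 320 wide, 184 high. Origin: centre of its underside, z up. Its front face looks along its own -x and lies at x = -70, towards the robot's right (world -y and a little +x). The door fills y = -135 to +50, z = 30 to 170 of the front; from y = +50 to +160 the front is a plain fixed board, flush with the face, that carries the staple.
- door (a joint): Door angle about a vertical hinge line: 0 = flush with the front face, positive = free edge swung outward (rotation about +z). The door is 182 wide, 138 high, 16 thick. It stays where it is left (friction 0.06 N m), but a rubber seal behind its free edge pushes the unpressed door to about 0.025 rad; about 4 N at the free edge presses it to 0.
- door_hinge (a point): Point on the door's hinge line, on the front face at the cupboard's y = -135, height 150. It does not move with the door.
- door_edge (a point): Upper part of the door's free edge on its outer face, height 150, 184 from the hinge line. A turned wooden knob, 24 diameter, stands 24 out of the door at 155 from the hinge line, height 70.
- hasp (a joint): Angle of the hasp strap relative to the door about the vertical knuckle: 0 = in line with the door (flat along the front, over the staple), positive = swung outward (rotation about +z). Stays where it is left (0.05 N m). Steel strap 115 long from the knuckle, 38 high (z 131 to 169), 4 thick, with a slot 15 high from 50 to 93 mm from the knuckle.
- hasp_knuckle (a point): Axis of the hasp's knuckle at mid height of the strap (150), 170 from the hinge line, 3 mm in front of the door's outer face; it moves with the door. A flat leaf, 45 long, 34 high, 4 thick, runs from it towards the hinge.
- hasp_tip (a point): Free end of the strap, at mid height and mid thickness.
- staple_hole (a point): Middle of the pin's space in the staple's loop with the strap fully home, at the loop's upper side (height 153.5), 12 mm in front of the face, 71 mm from the knuckle of the shut hasp. Space here: 15 along the front by 14 (5 to 19 mm in front of the face). The unpressed door makes the strap stand off some 6 mm, so only about 8 mm next to the bar is free. Axes as the cupboard's.
- staple_bar (a point): Top of the middle of the staple's closing bar, height 153.5, 22.5 in front of the face. The staple is a level U of 7 mm round steel bar: two legs 15 apart (clear) stand out of the front board and this bar joins them, its inner side 19, its outer side 26 in front of the face. The pin's taper must press the strap back from the bar.
- pin: Retaining pin 176 long, 90 g: steel shank 10 diameter and 100 long below a steel collar 24 diameter, 6 thick; wooden handle 14 diameter, 70 long above it. Origin: centre of the collar's underside; own z runs to the handle's top. It starts leaning about 27 degrees in the jar, nose down, handle over the rim on the jar's +x side. Fully down, its collar rests on the strap's upper edge (169).
- pin_nose (a point): Centre of the pin's small end, 100 below the pin's origin. The shank's last 16 mm taper from 10 to 4 diameter.
- jar: Small open glass jar, outer diameter 54 (58 at the ring below the rim), 78 high, wall 4, base 5, 350 g; loose. Origin: centre of its underside. Its own +x is the side to which the pin leans.
- canister: Bystander: steel canister with clamp-lock lid, 104 diameter (116 over the clamp), 148 high. Origin: centre of underside.
- milk_pan: Bystander: aluminium milk pan, 146 diameter, 75 high, handle 130 long along its own +x. Origin: centre of underside.
- lighter: Bystander: red plastic lighter lying down, 70 x 22 x 14. Origin: centre of underside.
- spice_jar: Bystander: closed amber glass jar, 48 diameter, 100 high. Origin: centre of underside.
- mug: Bystander: white mug, 80 diameter, 90 high. Origin: centre of underside.
- spoon: Bystander: wooden spoon, 200 long, lying along its own x. Origin: underside.
- tea_tin: Bystander: square aluminium tin, 75 x 75 x 124. Origin: centre of underside.
Things that resemble listed ones, but are neither listed nor needed, are in the scene too. There is more than one size of the pin; the one meant has the size given above.

How it is judged:
On the way:
1. the door is to and the hasp lies over the staple, the pin not yet in (value of joint door below 0.05 rad and value of joint hasp below 0.12 rad and distance between pin and staple_hole above 0.03 m), for 0.2 s.
At the end, for the whole second after the job is handed in: Door within 0.03 rad of flush, hasp within 0.08 rad of flat over the staple; the pin stands still and upright (within 0.15 rad) in the loop, axis within 8 mm of the middle of the pin's space, collar down on the hasp's upper edge (within 4 mm); the jar stands upright (value of joint door below 0.03 rad and value of joint hasp below 0.08 rad and z of pin in the frame of staple_hole between 0.0115 and 0.0195 m and horizontal distance between pin and staple_hole below 0.008 m and angle between pin's own z axis and vertical below 0.15 rad and linear speed of pin below 0.02 m/s and angle between jar's own z axis and vertical below 0.1 rad); the robot touches nothing.
It fails at once if the jar is knocked over (angle between jar's own z axis and vertical above 0.6 rad).
It fails at once if another thing on the table is pushed more than 30 mm from its place (distance of any of canister, milk_pan, lighter, spice_jar, mug, spoon, tea_tin from where it was at the start of the episode above 0.03 m).
It also fails if it takes over 61 s, if anything falls off the work surface, if the arm or the gripper's body presses on something with over 40 N, if the wrist force passes 120 N, or if a joint passes its speed limit or range.

## Robot

A 6-joint arm with a two-finger parallel gripper is mounted at the origin on the work surface. World frame = base frame: x ahead of the robot, y to its left, z up, the work surface at z = 0. Lengths are in m, angles in rad, forces in N, time in s.
With the tool pointing down it reaches from about 0.25 to 0.8 m from the base axis. Payload 8.5 kg.
Tool frame: the origin (TCP) lies on the centre line of the jaws, within the pads' length; the fingertips stand 14 mm ahead of it and the grasp point (between the pads) lies 5 mm behind it; z points along the fingers, y is the direction in which the jaws open and shut (so a half turn about z gives the same grasp; the last joint's range is limited). The gripper opens to 85 mm and grips with 20 to 120 N. Pads are 22 mm wide; open, the fingers measure 114 mm over their backs; the gripper's body (76 mm by 85 mm) begins 54 mm behind the grasp point. The pads swing forward as they close: fully open they stand 13 mm farther back than shut.
Start: joints at [-1.248, 0.238, -0.013, 1.319, 0, 1.571], TCP at [0.167, -0.498, 0.245] pointing down, gripper open.
Joint ranges: [-2.66, 2.66], [-1.03, 1.9], [-1.14, 1.46], [-1.82, 2.27], [-1.45, 1.34], [-3.14, 3.14]. Speed limits (rad/s): [2.22, 2.22, 2.79, 3.14, 3.14, 3.14].

## Interface

Orientations are given as a unit quaternion [x, y, z, w].
In Python, from rig import bot, vision, job, boxes_of, trace, landmark_of gives the robot as it stands.
- The arm moves only by the shell command python3 -m jog 'ROWS' [FORCE]. ROWS is JSON, a list of rows, each a list of 7 numbers: the shift along the world's x, y, z in cm, then the turn, a rotation vector about the world's x, y, z in degrees, then the closure, from 0 (fully open) to 1 (shut). In form: [[x, y, z, rx, ry, rz, hand], ...]. A call has 1 to 20 rows; each row shifts and turns the commanded pose from where the row before left it; what a row does not reach is not made up. A row lasts 1/8 s, in which the tool goes at most 62.5 mm and 10.7 degrees, less where a joint would pass 70% of its speed; a pose out of reach is approached as far as the arm can. A call is refused whole if a number of a shift passes 6.25 or a number of a turn 10.7, either way. A call with a gripper value outside its range is refused whole. The fingers move at their own pace and stop on an object; FORCE is the grip in N (left out, the last holds). Time passes only in rows, so rows that do not move let the fingers close. It gives the time, the measured TCP pose, the force and the opening at its end, in the units of the state.
- bot.get_obs(): the state, without advancing time (a new reading comes with each control period).
- vision.get_image(name): name is "scene" or "top" or "wrist"; returns the picture (480x640x3 uint8, red, green, blue); there is no depth.
- vision.get_calibration(name): a dict with "fovy" (degrees; the focal length in pixels is half the picture's height over the tangent of half this angle, whatever the lens; pixels are square), "cx", "cy" (the principal point, pixels), "extrinsics" (4x4, takes a point from world to camera coordinates). Camera axes: x right, y up, looking along -z (the intrinsics and any distortion apply to the point x, -y, -z); pixel columns grow to the right and rows downward; lengths in m; the calibration is good to about 2 mm. A picture is of the moment at which its call begins: read the wrist's pose just before it. get_calibration takes no time and is no camera call; for the wrist camera it gives the pose at the moment of the call.
- job.close_job(): hands the job in, once; it reports no verdict.
Trained networks look in the newest picture that a camera, given by its name, has taken for a name from the list of things; names that differ only in an ending like _2 or _b are one class to them, and where a whole thing is asked for, a point or a joint stands for the part that bears it (a point fixed in the world has none). Each returns a list of dicts, best first, with "score" (0 to 1); they miss things now and then, are a little off and sometimes report something else, mostly with a low value. They report only what shows in the picture. A call takes as long as a camera call. They do not tell look-alikes from the thing itself.
- boxes_of(camera, query): "at" ([x, y, z] in m, in world coordinates, good to about 4 mm: the middle of the surface that is visible of it).
- trace(camera, query): "pixels" (480x640 bool, what is visible of it).
- landmark_of(camera, query): "at" ([x, y, z] in m, in world coordinates, good to about 4 mm: a listed point, or the origin of a listed thing).
The state is a dict: "time": time; "joint_positions": joint angles; "qvel": joint speeds; "effort": joint torques, N m; "ee_pos": TCP position; "ee_rot": TCP orientation; "force": force on the tool from outside, world axes, zero at the start; "moment": the same for the moment, N m; "gripper_width": opening from 0.0 (shut) to 1.0 (fully open).
Only numpy, scipy, OpenCV 4.12 (cv2) and the standard library are available. Lean on these libraries where they do the work, as an engineer would, in place of code of your own. Each camera call takes 0.05 s, during which the arm holds its last target.

## Working session

There is one attempt and no reset: what is moved stays moved. The work goes in short steps, Python scripts to look and compute and a shell command to move; the robot and the scene stay as the last step left them, time stands still between calls to the robot, and variables do not carry over. Pictures are saved under pics/ and viewed, and the job is handed in when it is done.

```bash
ls; mkdir -p pics; cat > h.py <<'E'
import numpy as np, cv2
from rig import bot, vision, job, boxes_of, trace, landmark_of
def save(name, fn, crop=None, scale=1):
    im=vision.get_image(name)
    out=im[:,:,::-1].copy()
    if crop: 
        x0,y0,x1,y1=crop; out=out[y0:y1,x0:x1]
    if scale!=1: out=cv2.resize(out,None,fx=scale,fy=scale,interpolation=cv2.INTER_CUBIC)
    cv2.imwrite('pics/'+fn,out); return im
def proj(name,p,cal=None):
    c=cal or vision.get_calibration(name)
    f=240/np.tan(np.radians(c['fovy'])/2)
    q=np.array(c['extrinsics'])@np.append(p,1)
    return np.array([c['cx']+f*q[0]/-q[2], c['cy']-f*q[1]/-q[2]])
E
python3 - <<'E'
from h import *
for n in ['scene','top','wrist']:
    save(n,n+'0.png')
    c=vision.get_calibration(n); print(n,{k:(np.round(v,3).tolist() if not isinstance(v,str) else v) for k,v in c.items()})
print(bot.get_obs())
E
```

```text
pics
scene {'fovy': 46.069, 'cx': 322.808, 'cy': 236.035, 'extrinsics': [[-0.594, 0.805, 0.017, 0.271], [-0.528, -0.406, 0.746, 0.182], [0.607, 0.434, 0.666, -1.785], [0.0, 0.0, 0.0, 1.0]]}
top {'fovy': 47.884, 'cx': 326.424, 'cy': 249.049, 'extrinsics': [[-0.025, -1.0, 0.006, 0.028], [0.995, -0.024, 0.098, -0.501], [-0.098, 0.009, 0.995, -1.217], [0.0, 0.0, 0.0, 1.0]]}
wrist {'fovy': 60.502, 'cx': 319.183, 'cy': 239.592, 'extrinsics': [[0.316, -0.949, -0.001, -0.525], [0.914, 0.305, -0.268, 0.034], [0.255, 0.083, 0.963, -0.38], [0.0, 0.0, 0.0, 1.0]]}
{'time': 0.15, 'joint_positions': array([-1.24803096e+00,  2.38656032e-01, -1.40330789e-02,  1.31917939e+00,
        2.37722883e-05,  1.57078859e+00]), 'qvel': array([ 0.00114895, -0.00237753,  0.00246274, -0.00068765,  0.00275273,
        0.00042347]), 'effort': array([-3.78568575e-04, -5.39079165e+01,  3.46597946e+01,  1.44908918e-02,
        3.29252998e-05,  1.50938990e-05]), 'ee_pos': array([ 0.1664424 , -0.49762129,  0.24482916]), 'ee_rot': array([ 9.87005291e-01,  1.60686866e-01, -7.44063474e-05, -5.31031216e-04]), 'force': array([-0.6366608 , -0.1088841 ,  0.41949395]), 'moment': array([-0.01107445, -0.00347137,  0.01214592]), 'gripper_width': 0.999129356952157}
```

View pics/scene0.png

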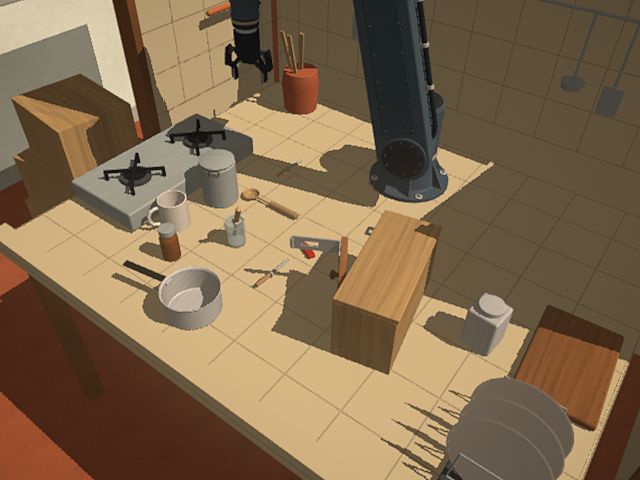

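View pics/top0.png

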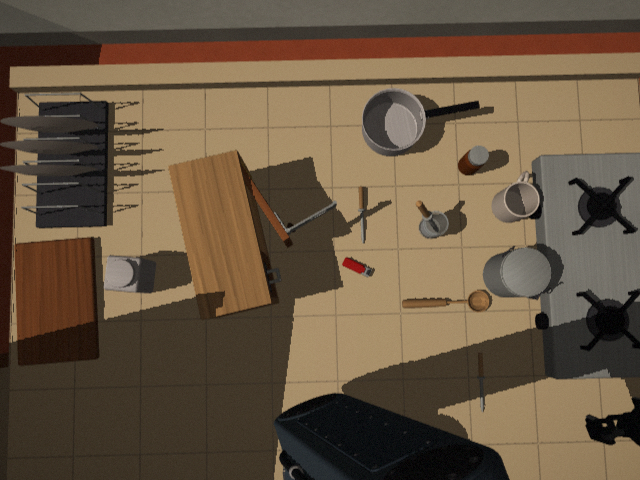

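View pics/wrist0.png

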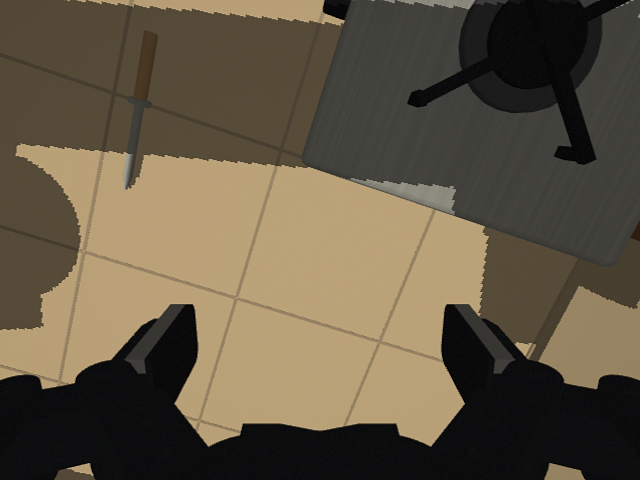

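```bash
python3 - <<'E'
from h import *
vision.get_image('scene');vision.get_image('top')
for cam in ['scene','top']:
    for q in ['cupboard','door_hinge','door_edge','hasp_knuckle','hasp_tip','staple_hole','staple_bar','pin','pin_nose','jar']:
        print(cam,q,[(round(d['score'],2),np.round(d['at'],3).tolist(),proj(cam,d['at']).round().tolist()) for d in landmark_of(cam,q)[:4]])
print(bot.get_obs()['time'])
E
```

```text
scene cupboard [(0.36, [0.791, -0.141, -0.004], [194.0, 311.0])]
scene door_hinge [(0.69, [0.435, 0.119, 0.154], [369.0, 228.0]), (0.59, [0.677, 0.188, 0.15], [334.0, 302.0])]
scene door_edge [(0.86, [0.518, 0.092, 0.151], [340.0, 242.0])]
scene hasp_knuckle [(0.95, [0.527, 0.098, 0.15], [340.0, 246.0])]
scene hasp_tip [(0.81, [0.581, -0.005, 0.153], [291.0, 240.0]), (0.4, [0.527, 0.099, 0.152], [340.0, 246.0])]
scene staple_hole [(0.56, [0.436, 0.129, 0.152], [372.0, 230.0]), (0.26, [0.528, 0.096, 0.151], [339.0, 246.0])]
scene staple_bar [(0.61, [0.44, 0.116, 0.152], [367.0, 229.0]), (0.47, [0.435, 0.13, 0.154], [373.0, 230.0])]
scene pin [(0.5, [0.197, -0.328, 0.009], [289.0, 168.0]), (0.49, [0.562, -0.206, 0.095], [236.0, 221.0]), (0.45, [0.591, -0.071, 0.005], [270.0, 274.0])]
scene pin_nose [(0.56, [0.12, -0.322, 0.003], [305.0, 159.0]), (0.53, [0.515, -0.067, 0.002], [290.0, 259.0]), (0.18, [0.428, -0.393, -0.002], [224.0, 198.0])]
scene jar [(0.77, [0.549, -0.226, 0.002], [237.0, 241.0]), (0.71, [0.375, -0.258, -0.004], [269.0, 207.0])]
top cupboard [(0.2, [0.556, -0.204, 0.0
[... 256 characters left out ...]
335.0, 203.0]), (0.16, [0.549, -0.228, 0.004], [430.0, 227.0])]
top staple_hole [(0.86, [0.435, 0.128, 0.152], [273.0, 277.0]), (0.53, [0.438, 0.116, 0.155], [279.0, 275.0])]
top staple_bar [(0.8, [0.44, 0.115, 0.151], [279.0, 274.0])]
top pin [(0.76, [0.59, -0.07, 0.006], [362.0, 211.0]), (0.73, [0.555, -0.206, 0.096], [428.0, 219.0]), (0.61, [0.535, -0.242, 0.004], [436.0, 233.0]), (0.53, [0.198, -0.327, 0.008], [480.0, 379.0])]
top pin_nose [(0.71, [0.125, -0.326, 0.003], [481.0, 411.0]), (0.61, [0.536, -0.244, 0.004], [437.0, 232.0]), (0.55, [0.513, -0.069, 0.005], [363.0, 244.0])]
top jar [(0.91, [0.547, -0.227, 0.002], [429.0, 228.0]), (0.24, [0.67, 0.188, 0.152], [243.0, 165.0])]
1.25
```

The pin meant stands in the jar, at top (428,219) and scene (237,221). Loose look-alikes lie on the table at top (363,215) and (481,380). The open door has its free edge at top (288,237), the hasp sticks out to (335,203), and the staple is at (276,275). I'll move over to the door first with the gripper shut.

```bash
python3 -m jog '[[3.7,4.7,0,0,0,0,1],[3.7,4.7,0,0,0,0,1],[3.7,4.7,0,0,0,0,1],[3.7,4.7,0,0,0,0,1],[3.7,4.7,0,0,0,0,1],[3.7,4.7,0,0,0,0,1],[3.7,4.7,0,0,0,0,1],[3.7,4.7,0,0,0,0,1],[3.7,4.7,0,0,0,0,1],[3.7,4.7,0,0,0,0,1],[3.7,4.7,0,0,0,0,1],[3.7,4.7,0,0,0,0,1],[0,0,0,0,0,0,1]]' 40
python3 - <<'E'
from h import *
save('wrist','w1.png')
for q in ['door_hinge','door_edge','hasp_knuckle','hasp_tip','staple_hole','staple_bar']:
    print(q,[(round(d['score'],2),np.round(d['at'],4).tolist(),proj('wrist',d['at']).round().tolist()) for d in landmark_of('wrist',q)[:2]])
E
```

```text
time: 2.88
ee_pos: [0.6123, 0.0695, 0.2439]
ee_rot: [0.987, 0.163, -0.0, -0.0]
force: [-0.3, -0.0, -0.0]
gripper_width: -0.004
door_hinge [(0.97, [0.6692, 0.191, 0.151], [122.0, 69.0]), (0.43, [0.5596, -0.2041, 0.0901], [621.0, 389.0])]
door_edge []
hasp_knuckle [(0.92, [0.5271, 0.0964, 0.1482], [229.0, 355.0])]
hasp_tip [(0.68, [0.5811, -0.0051, 0.1494], [414.0, 327.0])]
staple_hole []
staple_bar []
```

View pics/w1.png

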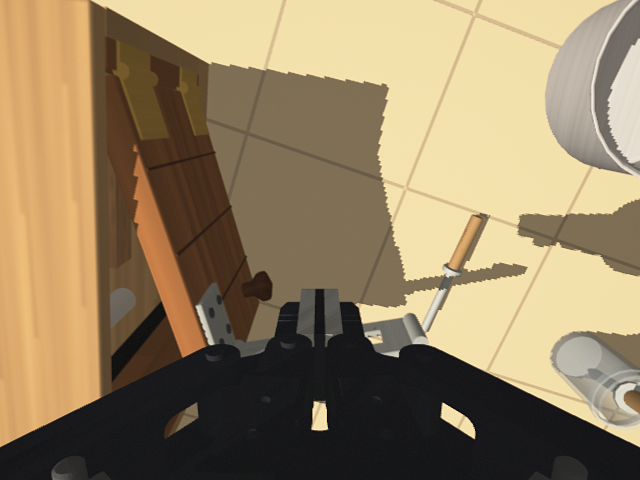

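The wrist picture shows the hinges at upper left (122,69), the knob at (257,287), and the strap running from (229,355) to (414,327). The gripper is between the strap and the hinge side, as wanted. Next I go down and push the door to.

```bash
python3 -m jog '[[0,0,-4.5,0,0,0,1],[0,0,-4.5,0,0,0,1],[-1.1,2.0,0,0,0,0,1],[-1.1,2.0,0,0,0,0,1],[-1.1,2.0,0,0,0,0,1],[-0.8,1.5,0,0,0,0,1],[-0.2,0.7,0,0,0,0,1],[0,0,0,0,0,0,1]]'
python3 - <<'E'
from h import *
save('wrist','w2.png'); save('scene','s2.png',(230,180,450,360),3)
print(bot.get_obs()['force'],bot.get_obs()['ee_pos'])
for c in ['top','wrist']:
  if c=='top': save('top','t2.png',(150,120,400,340),3)
  for q in ['door_hinge','door_edge','hasp_knuckle','hasp_tip','staple_hole','staple_bar']:
    print(c,q,[(round(d['score'],2),np.round(d['at'],4).tolist()) for d in landmark_of(c,q)[:2]])
E
```

```text
time: 4.22
ee_pos: [0.5676, 0.1483, 0.1565]
ee_rot: [0.987, 0.161, 0.001, 0.001]
force: [-3.7, -3.2, 8.0]
gripper_width: 0.001
[-2.52501222 -2.85575056  8.39911323] [0.56764124 0.14827256 0.15641847]
top door_hinge []
top door_edge []
top hasp_knuckle []
top hasp_tip [(0.5, [0.5286, 0.0373, 0.1519])]
top staple_hole []
top staple_bar []
wrist door_hinge []
wrist door_edge []
wrist hasp_knuckle []
wrist hasp_tip []
wrist staple_hole []
wrist staple_bar []
```

View pics/w2.png

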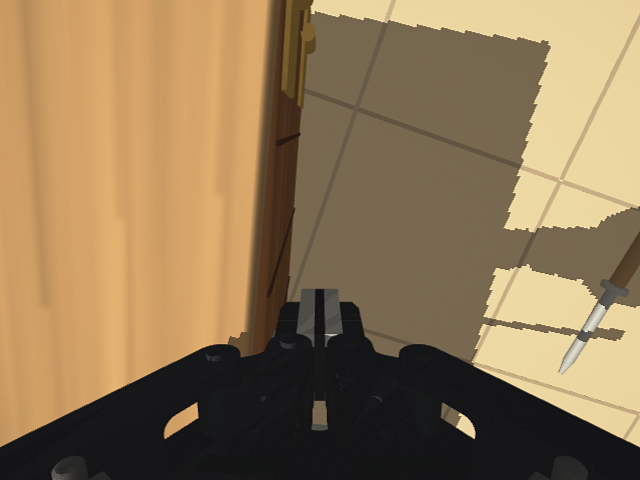

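View pics/t2.png

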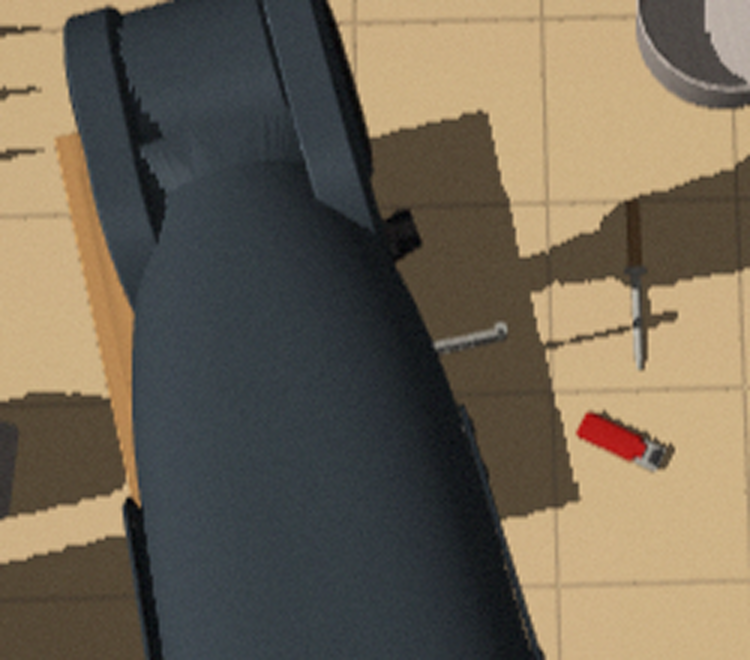

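```bash
python3 - <<'E'
from h import *
o=bot.get_obs(); print(o['joint_positions'].round(3))
from scipy.spatial.transform import Rotation as R
E=np.array(vision.get_calibration('wrist')['extrinsics']); Rt=R.from_quat(o['ee_rot']).as_matrix()
cp=-E[:3,:3].T@E[:3,3]
print('cam in tool',(Rt.T@(cp-o['ee_pos'])).round(3),'view in tool',(Rt.T@(-E[2,:3])).round(3), 'tool axes',Rt.round(2).tolist())
E
```

```text
[ 0.255  0.383 -0.035  1.152  0.     3.074]
cam in tool [ 0.068  0.    -0.129] view in tool [-0.268 -0.001  0.963] tool axes [[0.95, 0.32, 0.0], [0.32, -0.95, 0.0], [0.0, 0.0, -1.0]]
```

View pics/s2.png

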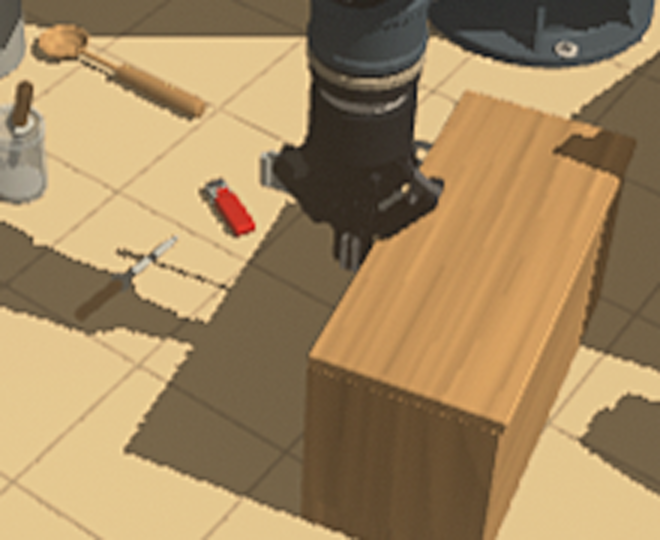

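The scene picture shows the knuckle of the finger linkage resting on the cupboard's top edge, which explains the 8 N upward. I'll back off, turn the jaws along the front and work a little higher.

```bash
python3 -m jog '[[0.4,-1.8,0.8,0,0,0,1],[1.1,-4.5,0,0,0,0,1],[0,0,0,0,0,10.35,1],[0,0,0,0,0,10.35,1],[0,0,0,0,0,10.35,1],[0,0,0,0,0,10.35,1],[0,0,0,0,0,10.35,1],[0,0,0,0,0,10.35,1],[0,0,0,0,0,10.35,1],[0,0,0,0,0,10.35,1],[0,0,0,0,0,0,1]]'
python3 - <<'E'
from h import *
o=bot.get_obs(); print(o['joint_positions'].round(3),o['force'])
save('wrist','w3.png'); save('scene','s3.png',(230,150,450,310),3)
for c in ['wrist','scene']:
  for q in ['door_hinge','door_edge','hasp_knuckle','hasp_tip','staple_hole','staple_bar']:
    print(c,q,[(round(d['score'],2),np.round(d['at'],4).tolist(),proj(c,d['at']).round().tolist()) for d in landmark_of(c,q)[:2]])
E
```

```text
time: 6.35
ee_pos: [0.5829, 0.0844, 0.1636]
ee_rot: [0.635, 0.773, 0.0, 0.0]
force: [0.2, 0.5, -1.1]
gripper_width: 0.001
[ 0.144  0.383 -0.016  1.172 -0.     1.519] [ 0.16912402  0.47944237 -1.13867231]
wrist door_hinge []
wrist door_edge [(0.63, [0.4906, 0.1478, 0.1507], [77.0, 87.0])]
wrist hasp_knuckle [(0.57, [0.5066, 0.1458, 0.1468], [132.0, 104.0])]
wrist hasp_tip []
wrist staple_hole []
wrist staple_bar []
scene door_hinge [(0.94, [0.6729, 0.1868, 0.1524], [335.0, 300.0])]
scene door_edge [(0.81, [0.4949, 0.145, 0.1554], [364.0, 245.0])]
scene hasp_knuckle [(0.95, [0.5043, 0.1477, 0.15], [363.0, 250.0])]
scene hasp_tip [(0.72, [0.5271, 0.0349, 0.151], [318.0, 235.0])]
scene staple_hole [(0.85, [0.4381, 0.131, 0.1557], [372.0, 230.0])]
scene staple_bar [(0.56, [0.4381, 0.1221, 0.1517], [369.0, 230.0])]
```

View pics/w3.png

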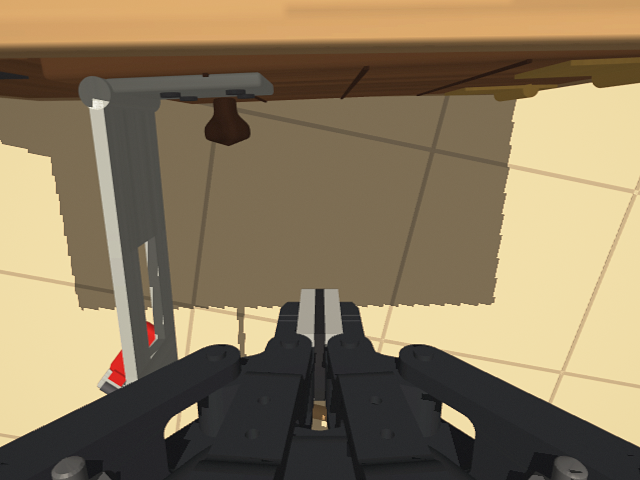

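View pics/s3.png

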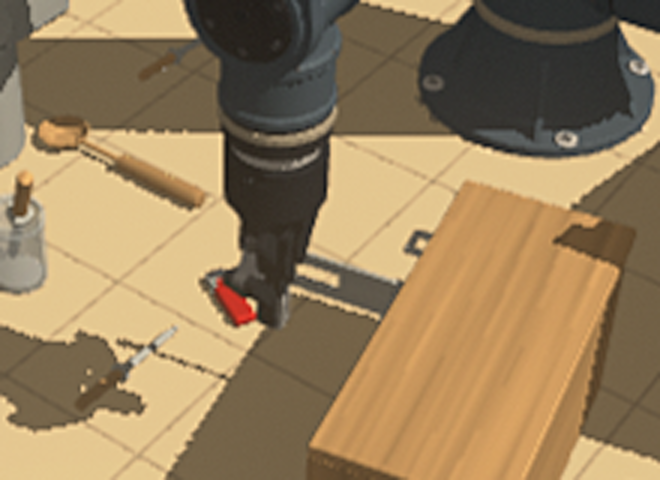

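The wrist picture shows the door nearly to, with the leaf at (200,88) and the strap standing straight out from the knuckle at (95,92). Next I sweep the strap round onto the staple.

```bash
python3 -m jog '[[-2.5,0.4,-0.2,0,0,0,1],[-2.5,0.4,0,0,0,0,1],[-1.1,0,0,0,0,0,1],[-1.1,0,0,0,0,0,1],[-0.9,0.3,0,0,0,0,1],[-0.9,0.3,0,0,0,0,1],[-0.4,0.6,0,0,0,0,1],[-0.4,0.6,0,0,0,0,1],[-0.1,0.6,0,0,0,0,1],[-0.1,0.5,0,0,0,0,1],[-0.3,0.6,0,0,0,0,1],[0,0.5,0,0,0,0,1],[0,0,0,0,0,0,1]]'
python3 - <<'E'
from h import *
o=bot.get_obs(); print(o['force'])
save('wrist','w4.png'); save('scene','s4.png',(230,150,450,310),3)
E
```

```text
time: 8.68
ee_pos: [0.4792, 0.1334, 0.1611]
ee_rot: [0.634, 0.773, -0.0, -0.0]
force: [-1.4, -3.7, 0.4]
gripper_width: 0.002
[-1.35192044 -3.67840019  0.41292848]
```

View pics/w4.png

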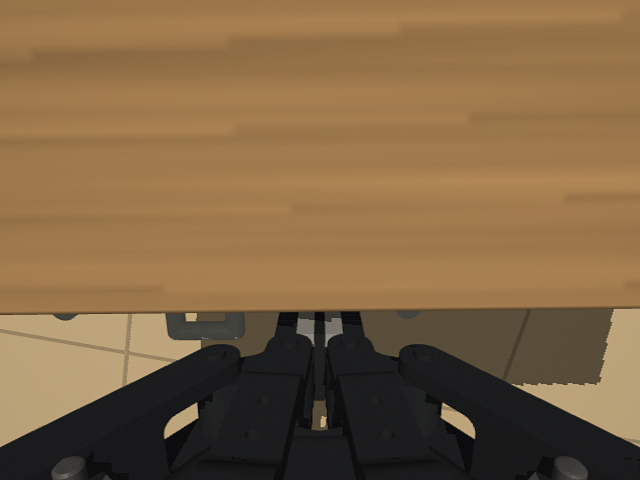

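View pics/s4.png

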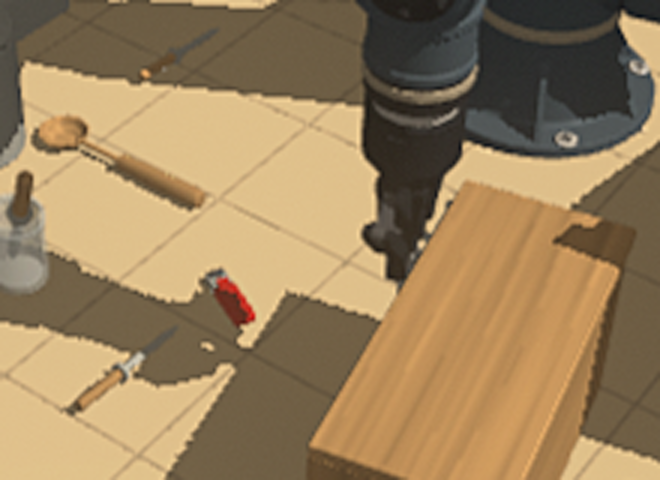

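```bash
python3 -m jog '[[-0.1,0.4,0,0,0,0,1],[0,0,0,0,0,0,1],[0,0,0,0,0,0,1]]'
python3 -m jog '[[0.4,-2.2,0.5,0,0,0,1],[1.0,-5.5,1.5,0,0,0,1],[0.6,-3,2,0,0,0,1],[0,0,0,0,0,0,1]]'
python3 - <<'E'
from h import *
o=bot.get_obs(); print(o['force'])
save('wrist','w5.png'); save('scene','s5.png',(230,150,450,310),3)
for c in ['wrist','scene']:
  for q in ['door_hinge','door_edge','hasp_knuckle','hasp_tip','staple_hole','staple_bar']:
    print(c,q,[(round(d['score'],2),np.round(d['at'],4).tolist(),proj(c,d['at']).round().tolist()) for d in landmark_of(c,q)[:2]])
E
```

```text
time: 9.15
ee_pos: [0.479, 0.1345, 0.1612]
ee_rot: [0.635, 0.773, -0.002, 0.002]
force: [2.6, -17.5, 1.0]
gripper_width: 0.004
time: 9.65
ee_pos: [0.5001, 0.0289, 0.2026]
ee_rot: [0.635, 0.772, 0.001, 0.001]
force: [-0.0, 0.1, -0.6]
gripper_width: 0.002
[-0.03210875  0.07213595 -0.56152232]
wrist door_hinge []
wrist door_edge []
wrist hasp_knuckle []
wrist hasp_tip [(0.65, [0.3911, 0.1227, 0.1526], [94.0, 9.0]), (0.38, [0.4359, 0.1206, 0.154], [207.0, 39.0])]
wrist staple_hole [(0.74, [0.4402, 0.128, 0.1537], [221.0, 21.0])]
wrist staple_bar [(0.74, [0.4383, 0.1177, 0.1551], [212.0, 47.0])]
scene door_hinge [(0.85, [0.6707, 0.1879, 0.1515], [336.0, 300.0])]
scene door_edge [(0.61, [0.4898, 0.1479, 0.1527], [366.0, 246.0])]
scene hasp_knuckle [(0.45, [0.5069, 0.1455, 0.148], [361.0, 251.0])]
scene hasp_tip [(0.51, [0.3946, 0.121, 0.1495], [378.0, 221.0])]
scene staple_hole [(0.71, [0.436, 0.1259, 0.1545], [371.0, 229.0]), (0.63, [0.4341, -0.3957, -0.0017], [221.0, 199.0])]
scene staple_bar [(0.74, [0.4396, 0.1201, 0.1519], [368.0, 230.0])]
```

View pics/w5.png

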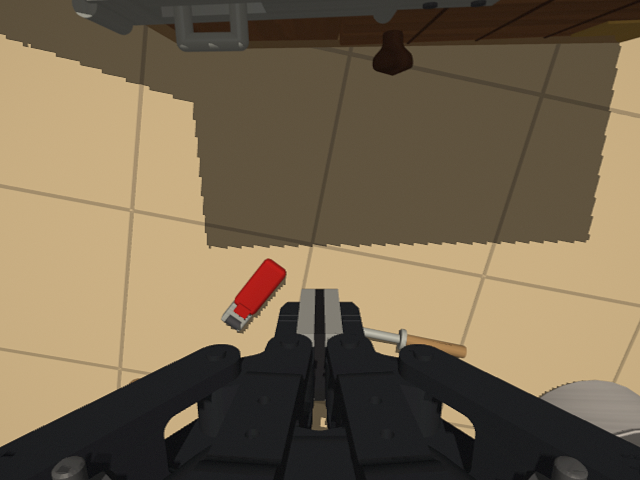

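View pics/s5.png

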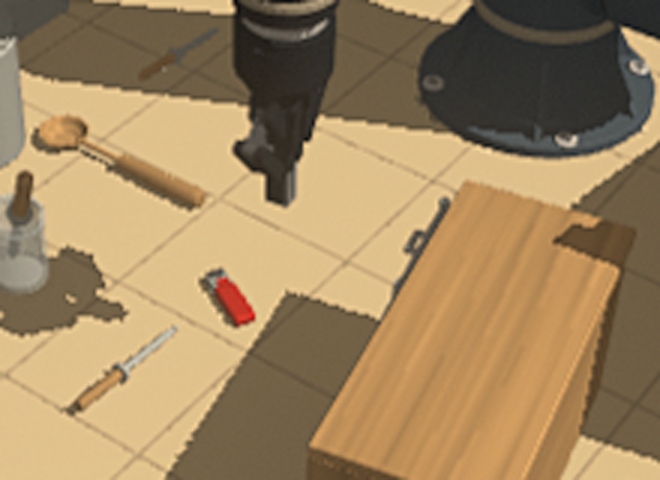

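The wrist picture shows the strap lying along the front at the top of the picture, tip at (85,8), with the staple standing through its slot at (212,30). I'll measure the staple in an enlarged crop.

```bash
python3 - <<'E'
import cv2
im=cv2.imread('pics/w5.png'); c=im[0:80,60:310]; cv2.imwrite('pics/w5c.png',cv2.resize(c,None,fx=3.2,fy=3.2,interpolation=cv2.INTER_CUBIC))
E
```

```text
(no output)
```

View pics/w5c.png

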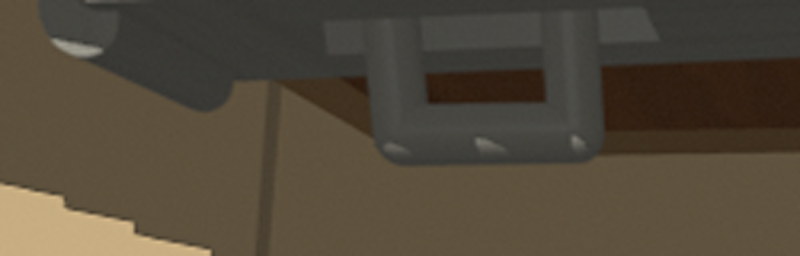

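```bash
python3 - <<'E'
from h import *
vision.get_image('wrist'); c=vision.get_calibration('wrist')
f=240/np.tan(np.radians(c['fovy'])/2); E=np.array(c['extrinsics']); C=-E[:3,:3].T@E[:3,3]
def ray(px,z):
    d=E[:3,:3].T@np.array([(px[0]-c['cx'])/f,-(px[1]-c['cy'])/f,-1]); return C+d*(z-C[2])/d[2]
print('bar top',ray((60+490/3.2,135/3.2),.1535).round(4))
for p in [(60+418/3.2,70/3.2),(60+565/3.2,70/3.2)]: print('leg centre top',ray(p,.1535).round(4))
import itertools
hin=np.array([.672,.188]);a=np.radians(191.2);u=np.array([np.cos(a),np.sin(a)]);n=np.array([-u[1],u[0]])
for s,o in [(.241,.012),(.241,.0225),(.17,.003),(.285,.003)]:
    print(s,o,(hin+s*u+o*n).round(4))
vision.get_image('top')
for q in ['pin','pin_nose','jar','staple_hole','staple_bar','hasp_tip','hasp_knuckle','door_hinge']: print(q,[(round(d['score'],2),np.round(d['at'],4).tolist()) for d in landmark_of('top',q)[:3]])
E
```

```text
bar top [0.4385 0.1193 0.1535]
leg centre top [0.429  0.1248 0.1535]
leg centre top [0.4466 0.1282 0.1535]
0.241 0.012 [0.4379 0.1294]
0.241 0.0225 [0.44   0.1191]
0.17 0.003 [0.5058 0.152 ]
0.285 0.003 [0.393  0.1297]
pin [(0.76, [0.197, -0.3264, 0.0105]), (0.61, [0.5559, -0.2021, 0.0958])]
pin_nose [(0.67, [0.4905, 0.1502, 0.1511]), (0.61, [0.1241, -0.3284, 0.0038]), (0.57, [0.5376, -0.2424, 0.0047])]
jar [(0.97, [0.548, -0.2278, 0.0032]), (0.64, [0.5023, 0.1464, 0.1506])]
staple_hole [(0.91, [0.4378, 0.1291, 0.1529])]
staple_bar [(0.71, [0.4382, 0.1159, 0.15])]
hasp_tip [(0.51, [0.3965, 0.1238, 0.1502])]
hasp_knuckle [(0.72, [0.5033, 0.1462, 0.149]), (0.6, [0.5992, -0.4153, -0.0014])]
door_hinge [(0.82, [0.6699, 0.1894, 0.1508])]
```

The staple bar is at about (0.439, 0.119) and the hole at about (0.437, 0.129), so the measurements agree. I'll confirm the pin in the jar in an enlarged crop and move over it.

```bash
python3 -m jog '[[2.1,-4.6,0.5,0,0,0,0.4],[2.1,-4.6,0.3,-7.6,4.15,0,0],[2.1,-4.6,0.3,-7.6,4.15,0,0],[2.1,-4.6,0,-7.6,4.15,0,0],[0,0,0,0,0,0,0]]'
python3 - <<'E'
from h import *
o=bot.get_obs(); print(o['joint_positions'].round(3))
save('wrist','w6.png'); save('scene','s6.png',(160,150,320,280),4)
for c in ['wrist','scene']:
  for q in ['pin','pin_nose','jar']:
    print(c,q,[(round(d['score'],2),np.round(d['at'],4).tolist(),proj(c,d['at']).round().tolist()) for d in landmark_of(c,q)[:3]])
E
```

```text
time: 11.48
ee_pos: [0.5837, -0.1549, 0.2092]
ee_rot: [0.618, 0.753, -0.223, 0.04]
force: [-0.4, 0.9, -0.1]
gripper_width: 1.0
[-0.065  0.527  0.257  1.507 -0.41   1.352]
wrist pin [(0.61, [0.5572, -0.2049, 0.0883], [325.0, 230.0]), (0.58, [0.1959, -0.3294, 0.0117], [20.0, 191.0])]
wrist pin_nose []
wrist jar [(0.56, [0.5457, -0.2256, -0.0005], [337.0, 189.0])]
scene pin [(0.66, [0.5954, -0.0708, 0.0074], [269.0, 274.0]), (0.55, [0.562, -0.2047, 0.0936], [236.0, 221.0]), (0.39, [0.1965, -0.3299, 0.0056], [288.0, 168.0])]
scene pin_nose [(0.71, [0.3748, -0.2581, -0.0026], [269.0, 207.0]), (0.5, [0.5137, -0.0664, 0.002], [290.0, 259.0]), (0.42, [0.121, -0.324, 0.0054], [304.0, 158.0])]
scene jar [(0.88, [0.5517, -0.2294, 0.0018], [235.0, 241.0])]
```

View pics/w6.png

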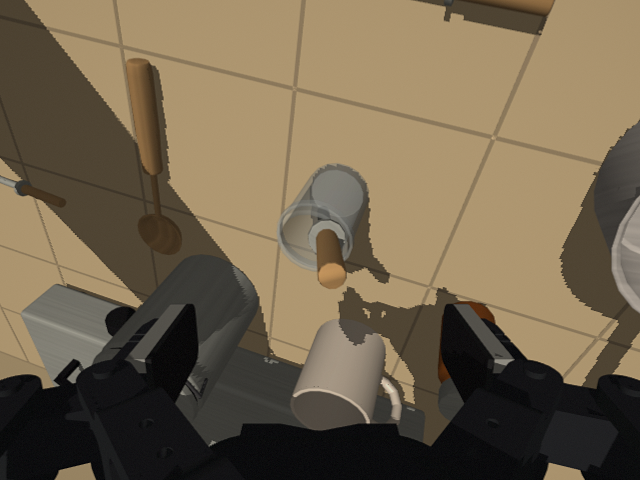

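View pics/s6.png

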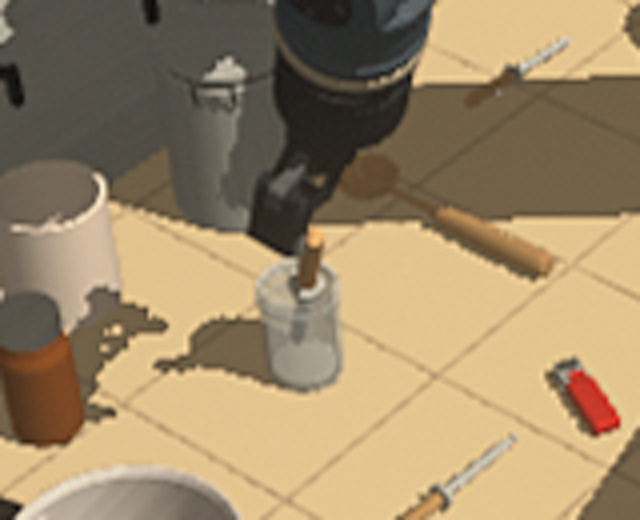

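The crops show the jar's pin with its wooden handle at (330,265) in the wrist view and its collar at (327,235) over the rim. The other two lie loose on the table, so this is the one meant. I'll check its alignment with the tool axis.

```bash
python3 - <<'E'
from h import *
from scipy.spatial.transform import Rotation as R
o=bot.get_obs(); Rt=R.from_quat(o['ee_rot']).as_matrix(); p=o['ee_pos']
print(Rt.round(3).tolist())
for s in [.0,.05,.053,.129,.229]: print(s,proj('wrist',p+s*Rt[:,2]).round(1),(p+s*Rt[:,2]).round(4))
E
python3 -c "
import cv2
im=cv2.imread('pics/w6.png')[150:310,250:420]; cv2.imwrite('pics/w6c.png',cv2.resize(im,None,fx=4,fy=3.6,interpolation=cv2.INTER_CUBIC))"
```

```text
[[-0.233, 0.95, -0.208], [0.913, 0.139, -0.384], [-0.336, -0.28, -0.899]]
0.0 [318.8 327.1] [ 0.5822 -0.1535  0.2134]
0.05 [318.9 276.1] [ 0.5718 -0.1727  0.1684]
0.053 [319.  273.8] [ 0.5712 -0.1739  0.1657]
0.129 [319.  233.1] [ 0.5553 -0.2031  0.0973]
0.229 [319.1 204.5] [ 0.5345 -0.2415  0.0074]
```

View pics/w6c.png

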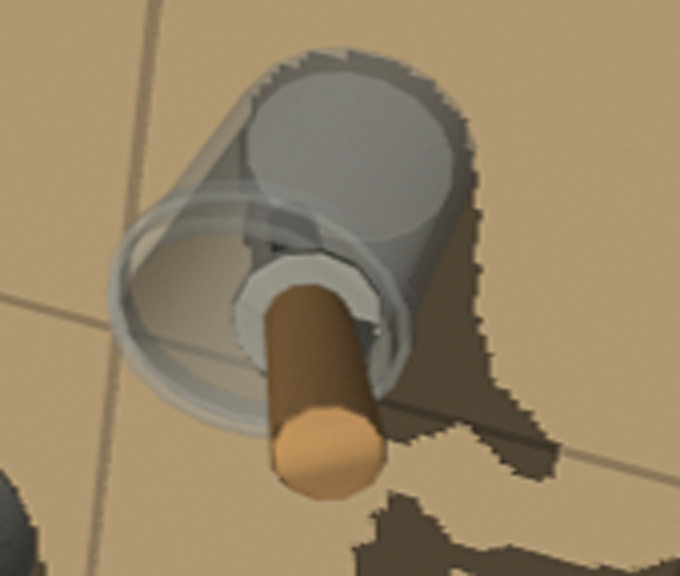

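```bash
python3 -m jog '[[0.56,-0.06,-0.1,0,0,0,0],[-0.48,-0.88,-2.07,0,0,0,0],[-0.48,-0.88,-2.07,0,0,0,0],[-0.48,-0.88,-2.07,0,0,0,0],[-0.48,-0.88,-2.07,0,0,0,0],[0,0,0,0,0,0,0]]'
python3 - <<'E'
from h import *
save('wrist','w7.png'); o=bot.get_obs(); print(o['ee_pos'],o['force'])
E
```

```text
time: 12.62
ee_pos: [0.568, -0.1899, 0.1275]
ee_rot: [0.618, 0.753, -0.221, 0.041]
force: [-0.3, -0.7, 0.7]
gripper_width: 0.998
[ 0.56877385 -0.18971102  0.1285032 ] [0.03940656 1.145143   0.22808722]
```

View pics/w7.png

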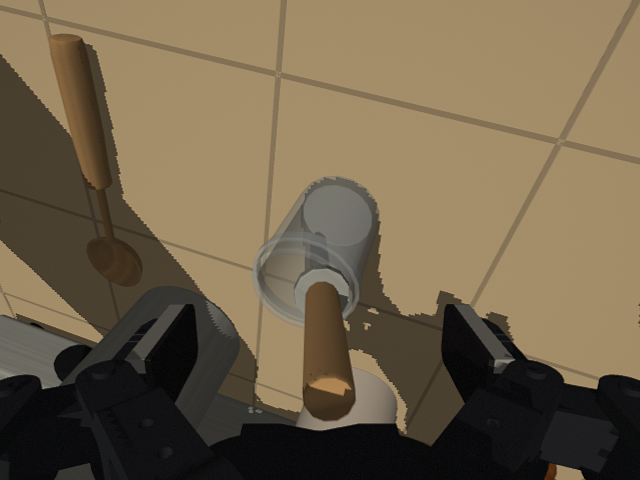

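The handle is centred between the jaws, its top at (328,398) and the collar at (322,287). I'll close and lift along its axis.

```bash
python3 -m jog '[[0,0,0,0,0,0,0.5],[0,0,0,0,0,0,0.8],[0,0,0,0,0,0,1],[0,0,0,0,0,0,1],[0,0,0,0,0,0,1],[0,0,0,0,0,0,1]]' 70
python3 -m jog '[[0.3,0.56,1.3,0,0,0,1],[0.8,1.4,3.4,0,0,0,1],[0.9,1.7,4.1,0,0,0,1],[0.9,1.7,4.1,0,0,0,1],[0,0,0,0,0,0,1]]'
python3 - <<'E'
from h import *
save('wrist','w8.png'); save('scene','s8.png',(160,100,360,260),4)
E
```

```text
time: 13.42
ee_pos: [0.5689, -0.1897, 0.1287]
ee_rot: [0.618, 0.753, -0.221, 0.042]
force: [-0.8, 1.0, 3.6]
gripper_width: 0.143
time: 14.05
ee_pos: [0.5999, -0.1347, 0.2609]
ee_rot: [0.618, 0.754, -0.219, 0.044]
force: [0.4, -1.0, -1.4]
gripper_width: 0.142
```

View pics/w8.png

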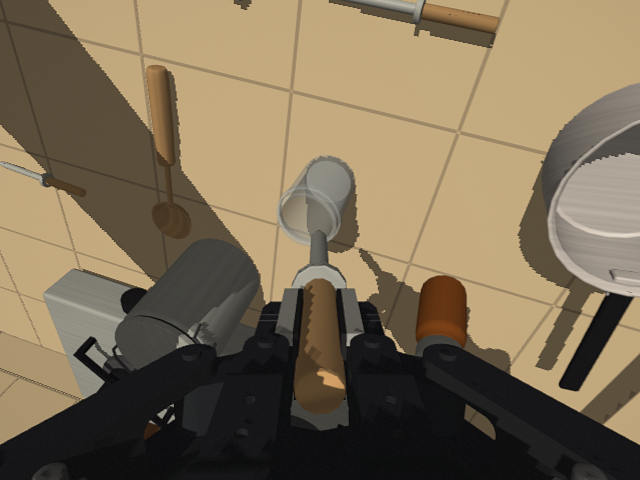

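View pics/s8.png

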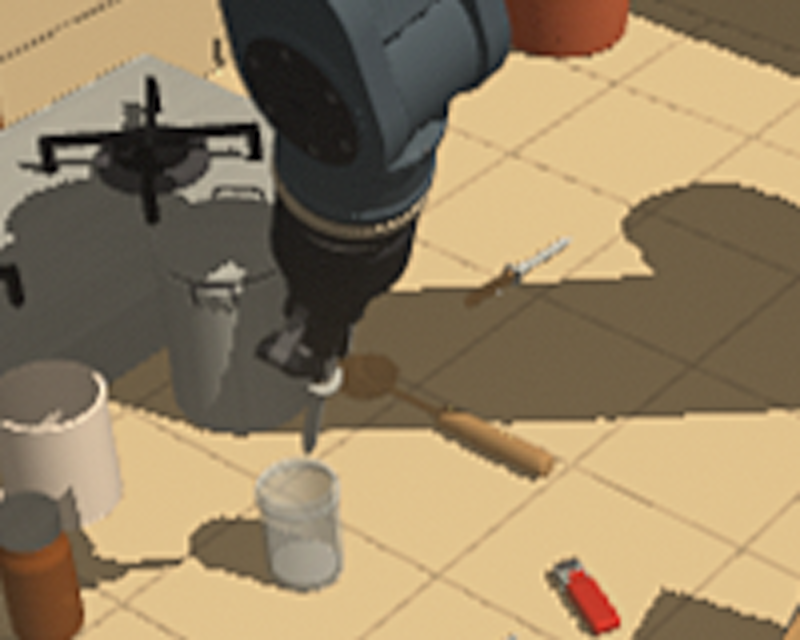

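The pin is held and the jar stands. The nose is free at wrist (320,240). Next I turn upright and carry it above the staple.

```bash
python3 -m jog '[[-2.7,4.2,2.4,0,0,0,1],[-2.7,4.2,2.0,7.6,-4.15,0,1],[-2.7,4.2,2.0,7.6,-4.15,0,1],[-2.7,4.2,2.0,7.6,-4.15,0,1],[-2.7,4.2,0,0,0,0,1],[-2.7,4.2,0,0,0,0,1],[0,0,0,0,0,0,1],[0,0,0,0,0,0,1]]'
python3 - <<'E'
from h import *
from scipy.spatial.transform import Rotation as R
o=bot.get_obs(); Rt=R.from_quat(o['ee_rot']).as_matrix(); print(Rt.round(3).tolist(),o['ee_pos'],o['joint_positions'].round(2))
save('wrist','w9.png')
for s in [0.039,.1,.139]: print(proj('wrist',o['ee_pos']+s*Rt[:,2]).round(1))
for c in ['wrist','scene']:
  if c=='scene': save('scene','s9.png',(290,60,450,270),3)
  for q in ['pin','pin_nose','staple_hole','staple_bar','hasp_tip','hasp_knuckle','jar']:
    print(c,q,[(round(d['score'],2),np.round(d['at'],4).tolist(),proj(c,d['at']).round().tolist()) for d in landmark_of(c,q)[:2]])
E
```

```text
time: 15.15
ee_pos: [0.4357, 0.1156, 0.3407]
ee_rot: [0.634, 0.773, -0.001, -0.0]
force: [-0.0, 0.3, -0.2]
gripper_width: 0.14
[[-0.196, 0.981, -0.001], [0.981, 0.196, -0.001], [-0.0, -0.001, -1.0]] [0.4356602  0.11561688 0.34073239] [ 0.26  0.1   0.05  1.53 -0.    1.63]
[317.8 284.5]
[318.1 245.3]
[318.2 229. ]
wrist pin [(0.57, [0.4326, 0.1135, 0.3018], [310.0, 287.0]), (0.41, [0.5893, -0.0657, 0.0097], [411.0, 352.0])]
wrist pin_nose [(0.63, [0.4348, 0.1156, 0.203], [317.0, 229.0]), (0.43, [0.6698, 0.1882, 0.1499], [633.0, 180.0])]
wrist staple_hole [(0.97, [0.4408, 0.1292, 0.1499], [328.0, 197.0])]
wrist staple_bar [(0.9, [0.4377, 0.1172, 0.1521], [321.0, 212.0])]
wrist hasp_tip [(0.72, [0.3943, 0.1207, 0.1514], [268.0, 197.0]), (0.62, [0.6673, 0.1908, 0.1503], [631.0, 176.0])]
wrist hasp_knuckle [(0.94, [0.5058, 0.149, 0.147], [414.0, 188.0])]
wrist jar [(0.28, [0.6679, 0.1894, 0.1527], [633.0, 179.0])]
scene pin [(0.72, [0.4399, 0.116, 0.3029], [371.0, 179.0]), (0.64, [0.5925, -0.0702, 0.0086], [270.0, 273.0])]
scene pin_nose [(0.71, [0.4327, 0.1149, 0.1997], [369.0, 212.0]), (0.69, [0.5131, -0.0659, 0.0033], [290.0, 258.0])]
scene staple_hole [(0.73, [0.4352, 0.1299, 0.1531], [373.0, 230.0])]
scene staple_bar [(0.73, [0.4379, 0.116, 0.1526], [367.0, 229.0])]
scene hasp_tip [(0.41, [0.3931, 0.1213, 0.1472], [379.0, 222.0])]
scene hasp_knuckle [(0.63, [0.5048, 0.1503, 0.1474], [364.0, 251.0])]
scene jar [(0.8, [0.5487, -0.2247, -0.0022], [237.0, 243.0])]
```

View pics/w9.png

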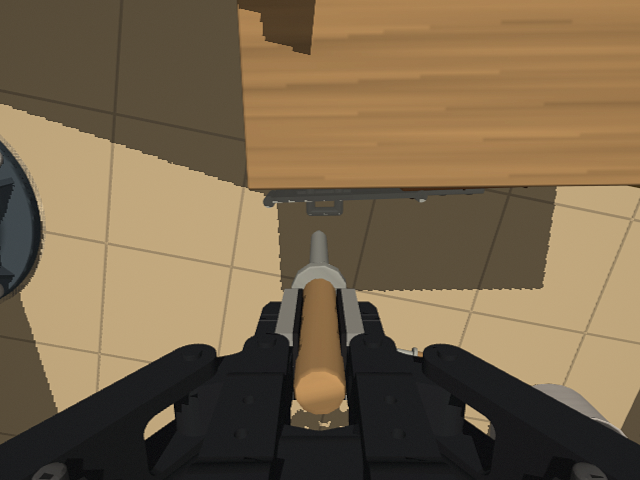

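View pics/s9.png

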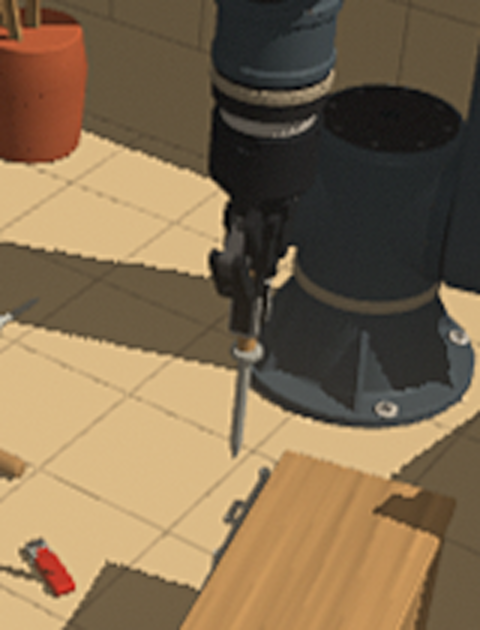

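```bash
python3 -c "
import cv2
im=cv2.imread('pics/w9.png')[180:300,250:400]; cv2.imwrite('pics/w9c.png',cv2.resize(im,None,fx=5,fy=5,interpolation=cv2.INTER_CUBIC))"
```

```text
(no output)
```

View pics/w9c.png

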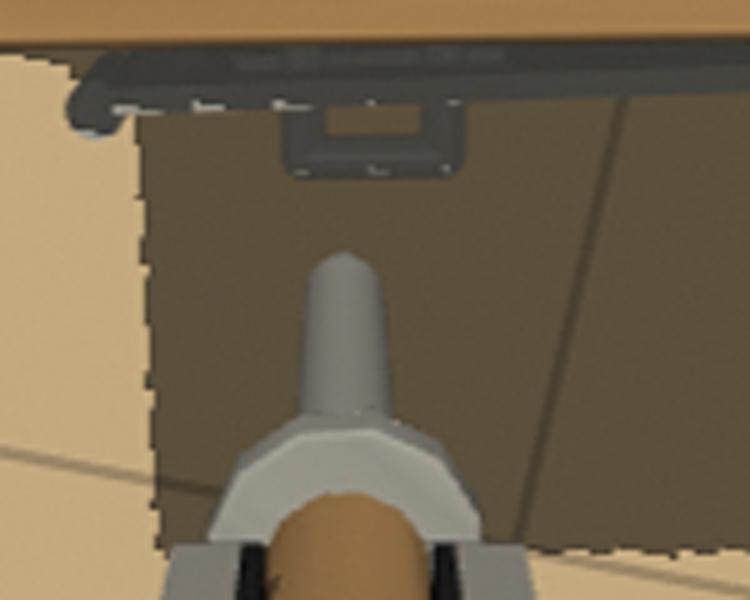

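```bash
cat >> h.py <<'E'
a_=np.radians(191.2);U=np.array([np.cos(a_),np.sin(a_)]);N=np.array([-U[1],U[0]])
def ray(px,z,cam='wrist'):
    c=vision.get_calibration(cam)
    f=240/np.tan(np.radians(c['fovy'])/2); E=np.array(c['extrinsics']); C=-E[:3,:3].T@E[:3,3]
    d=E[:3,:3].T@np.array([(px[0]-c['cx'])/f,-(px[1]-c['cy'])/f,-1]); return C+d*(z-C[2])/d[2]
def rep(nose,bar,zn):
    p=ray(nose,zn)[:2]; b=ray(bar,.1535)[:2]; t=b-.0075*N
    print('nose',p.round(4),'bar',b.round(4),'target',t.round(4),'shift cm',((t-p)*100).round(2),'u,n mm',((t-p)@U*1e3).round(1),((t-p)@N*1e3).round(1))
E
python3 - <<'E'
from h import *
rep((319,232),(324.6,209.5),.200)
# strap edge
print('strap outer top edge', ((ray((324.6,200.3),.169)[:2]-ray((324.6,209.5),.1535)[:2])@N*1e3).round(1), 'rel bar centre (n mm)')
E
```

```text
nose [0.4366 0.1137] bar [0.4397 0.1206] target [0.4382 0.128 ] shift cm [0.16 1.43] u,n mm -4.4 -13.7
strap outer top edge -10.0 rel bar centre (n mm)
```

Nose at wrist (319,232), bar at (325,210), strap's outer edge at row 200. The nose has to go about 14 mm towards the face. I'll shift, lower to just above the strap, and look again.

```bash
python3 -m jog '[[0.16,1.4,0,0,0,0,1],[0,0,-1.2,0,0,0,1],[0,0,-1.1,0,0,0,1],[0,0,0,0,0,0,1],[0,0,0,0,0,0,1]]'
python3 - <<'E'
from h import *
o=bot.get_obs(); print(o['ee_pos'],o['force'])
im=save('wrist','w10.png',(250,160,400,280),5)
save('scene','s10.png',(330,190,410,260),8)
save('top','t10.png',(240,240,320,310),8)
for c in ['wrist','scene','top']:
  for q in ['pin_nose','staple_bar','staple_hole']:
    print(c,q,[(round(d['score'],2),np.round(d['at'],4).tolist(),proj(c,d['at']).round().tolist()) for d in landmark_of(c,q)[:2]])
E
```

```text
time: 16.58
ee_pos: [0.4374, 0.1298, 0.3185]
ee_rot: [0.634, 0.773, -0.0, -0.0]
force: [0.6, -0.7, -1.1]
gripper_width: 0.141
[0.43744924 0.12982198 0.31849191] [ 0.57304488 -0.71079919 -1.14216334]
wrist pin_nose [(0.72, [0.4372, 0.1269, 0.1785], [317.0, 233.0])]
wrist staple_bar [(0.81, [0.4364, 0.1211, 0.1555], [315.0, 233.0])]
wrist staple_hole [(0.64, [0.4384, 0.1286, 0.1534], [319.0, 223.0])]
scene pin_nose [(0.64, [0.4373, 0.1304, 0.1792], [373.0, 222.0]), (0.54, [0.5157, -0.0661, 0.0015], [290.0, 259.0])]
scene staple_bar [(0.94, [0.4396, 0.1223, 0.1514], [369.0, 230.0])]
scene staple_hole [(0.84, [0.4356, 0.1296, 0.1546], [372.0, 230.0]), (0.33, [0.4393, 0.1203, 0.1546], [368.0, 229.0])]
top pin_nose [(0.66, [0.6702, 0.1894, 0.1492], [242.0, 165.0]), (0.65, [0.1245, -0.3248, 0.0031], [480.0, 411.0])]
top staple_bar []
top staple_hole [(0.36, [0.6928, -0.322, 0.0001], [466.0, 167.0])]
```

View pics/w10.png

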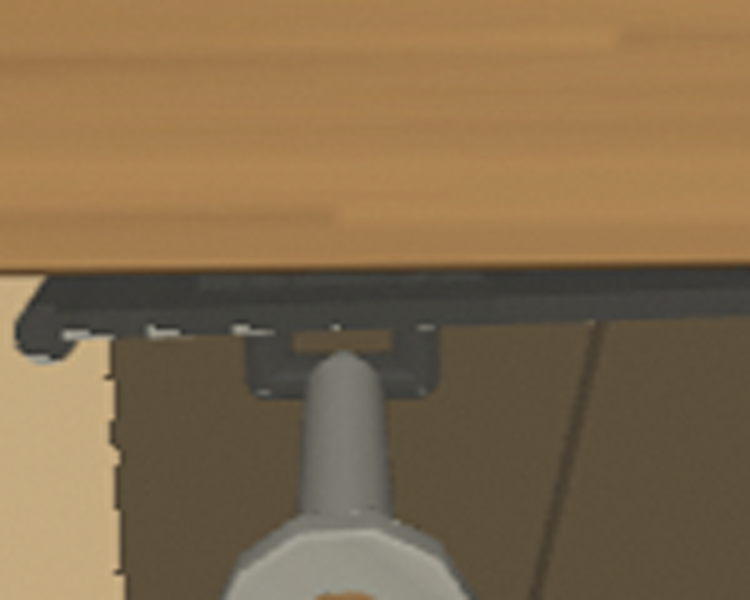

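View pics/s10.png

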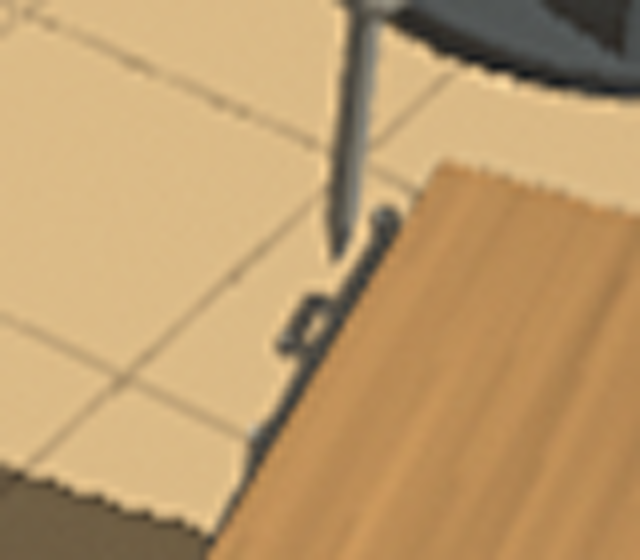

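```bash
python3 - <<'E'
from h import *
print(vision.get_calibration('scene')['cx'])
rep((318.6,232),(318.6,235),.178)
print('strap', ((ray((318.6,225.8),.169)[:2]-ray((318.6,235),.1535)[:2])@N*1e3).round(1))
# scene: nose px, ray at z .178; staple bar px
nose=(330+338/8,190+255/8); bar=(330+291/8,190+332/8)
p=ray(nose,.178,'scene')[:2]; print('scene nose',p.round(4))
for z in [.15,.1535]: print('scene bar mid',ray((330+290/8,190+325/8),z,'scene')[:2].round(4))
hole=ray((330+312/8,190+322/8),.1535,'scene')[:2]; print('scene visible hole mid',hole.round(4))
E
```

```text
322.8075051410935
nose [0.4379 0.1279] bar [0.4395 0.1194] target [0.4381 0.1268] shift cm [ 0.02 -0.11] u,n mm 0.0 1.1
strap -10.8
scene nose [0.4354 0.1268]
scene bar mid [0.4427 0.1168]
scene bar mid [0.4462 0.1188]
scene visible hole mid [0.441  0.1234]
```

In the wrist crop the nose (318.6,232) is in line with the middle of the loop sideways. It is about 1 mm too close to the strap, so I shift and feel downwards.

```bash
python3 -m jog '[[0.02,-0.12,0,0,0,0,1],[0,0,-0.6,0,0,0,1],[0,0,-0.6,0,0,0,1],[0,0,0,0,0,0,1]]'
python3 -m jog '[[0,0,-0.4,0,0,0,1],[0,0,-0.4,0,0,0,1],[0,0,0,0,0,0,1]]'
python3 - <<'E'
from h import *
o=bot.get_obs(); print(o['ee_pos'],o['force'])
im=save('wrist','w11.png',(250,160,400,280),5)
E
```

```text
time: 17.68
ee_pos: [0.4374, 0.1287, 0.3058]
ee_rot: [0.634, 0.773, -0.001, -0.0]
force: [0.3, 0.2, -0.6]
gripper_width: 0.141
time: 18.05
ee_pos: [0.4376, 0.1286, 0.2981]
ee_rot: [0.634, 0.773, -0.0, -0.0]
force: [0.0, -0.3, -1.6]
gripper_width: 0.147
[0.43759827 0.12861715 0.29814693] [ 0.04722665 -0.31461215 -1.56016005]
```

View pics/w11.png

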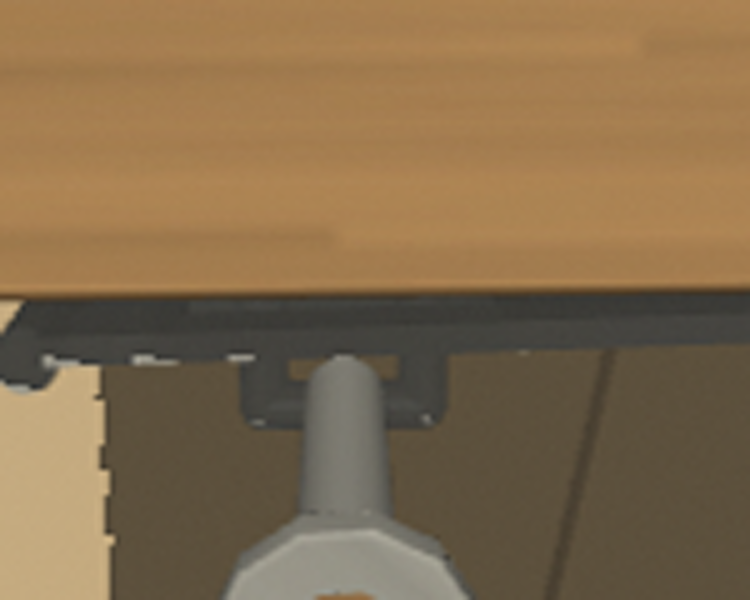

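```bash
python3 - <<'E'
from h import *
for z in [.154,.157,.160]: rep((318.7,232.2),(318.7,240.8),z)
print('strap', ((ray((318.6,231.6),.169)[:2]-ray((318.6,240.8),.1535)[:2])@N*1e3).round(1))
E
```

```text
nose [0.4382 0.1254] bar [0.4394 0.1193] target [0.438  0.1266] shift cm [-0.02  0.12] u,n mm -0.0 -1.2
nose [0.4381 0.1262] bar [0.4394 0.1193] target [0.438  0.1266] shift cm [-0.01  0.04] u,n mm 0.0 -0.4
nose [0.4379 0.127 ] bar [0.4394 0.1193] target [0.438  0.1266] shift cm [ 0.01 -0.03] u,n mm 0.0 0.3
strap -10.6
```

```bash
python3 -m jog '[[0,0,-0.4,0,0,0,1],[0,0,-0.3,0,0,0,1],[0,0,0,0,0,0,1]]' 100
python3 -m jog '[[0,0,-0.4,0,0,0,1],[0,0,-0.3,0,0,0,1],[0,0,0,0,0,0,1]]' 
python3 - <<'E'
from h import *
o=bot.get_obs(); print(o['ee_pos'],o['force'])
im=save('wrist','w12.png',(250,160,400,280),5)
E
```

```text
time: 18.48
ee_pos: [0.4376, 0.1286, 0.2911]
ee_rot: [0.634, 0.773, -0.0, -0.0]
force: [1.4, -0.7, -1.6]
gripper_width: 0.134
time: 18.85
ee_pos: [0.4376, 0.1287, 0.2842]
ee_rot: [0.634, 0.773, -0.0, -0.0]
force: [0.0, -1.5, -2.4]
gripper_width: 0.141
[0.43760005 0.12871719 0.28415258] [ 0.03149772 -1.52545487 -2.40436444]
```

View pics/w12.png

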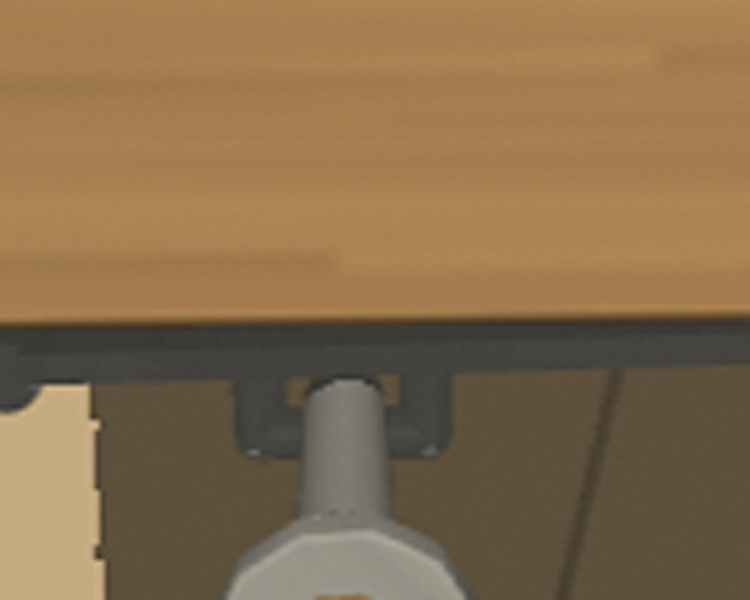

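The nose has passed in front of the strap's upper edge into the loop, dark arc at crop (345,382), with only about 2 N. I'll go on down, easing 1–1.5 mm towards the face so the full shank clears the bar.

```bash
python3 -m jog '[[-0.02,0.08,-0.4,0,0,0,1],[-0.01,0.07,-0.4,0,0,0,1],[0,0,-0.4,0,0,0,1],[0,0,0,0,0,0,1]]'
python3 -m jog '[[0,0,-0.5,0,0,0,1],[0,0,-0.5,0,0,0,1],[0,0,0,0,0,0,1]]' 
python3 - <<'E'
from h import *
o=bot.get_obs(); print(o['ee_pos'],o['force'])
im=save('wrist','w13.png',(250,160,400,280),5)
save('scene','s13.png',(330,170,410,260),6.6)
E
```

```text
time: 19.4
ee_pos: [0.4373, 0.1302, 0.272]
ee_rot: [0.634, 0.773, -0.0, -0.0]
force: [0.1, -1.9, -1.9]
gripper_width: 0.134
time: 19.77
ee_pos: [0.4372, 0.1302, 0.2619]
ee_rot: [0.634, 0.773, -0.0, -0.0]
force: [0.3, -2.1, -1.3]
gripper_width: 0.138
[0.4372035  0.13018044 0.26193709] [ 0.34236636 -2.09158782 -1.33077388]
```

View pics/w13.png

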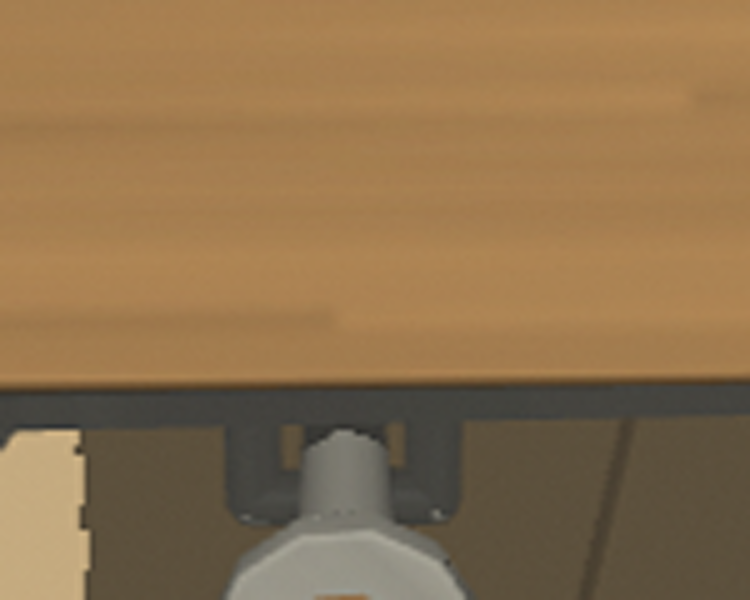

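View pics/s13.png

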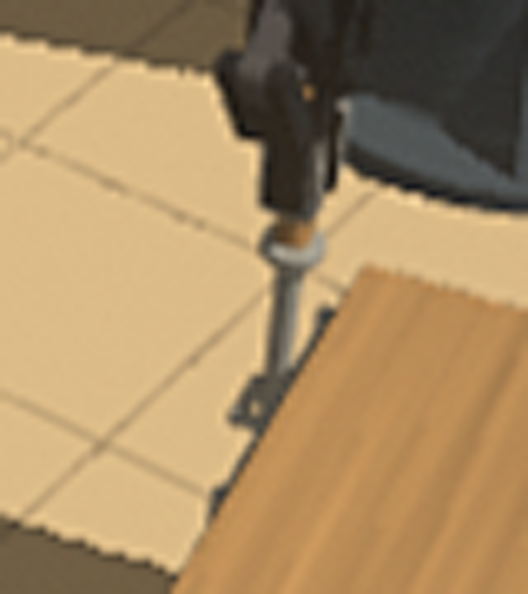

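The shank is running down between bar and strap with about 2 N. I'll continue.

```bash
python3 -m jog '[[0,0,-0.6,0,0,0,1],[0,0,-0.6,0,0,0,1],[0,0,-0.6,0,0,0,1],[0,0,-0.6,0,0,0,1],[0,0,-0.6,0,0,0,1],[0,0,-0.6,0,0,0,1],[0,0,0,0,0,0,1]]'
python3 - <<'E'
from h import *
o=bot.get_obs(); print(o['ee_pos'],o['force'])
im=save('wrist','w14.png',(230,140,430,300),4)
save('scene','s14.png',(330,170,410,260),6.6)
for c in ['wrist','scene']:
  for q in ['pin','pin_nose']: print(c,q,[(round(d['score'],2),np.round(d['at'],4).tolist(),proj(c,d['at']).round().tolist()) for d in landmark_of(c,q)[:2]])
E
```

```text
time: 20.75
ee_pos: [0.4371, 0.1302, 0.2258]
ee_rot: [0.634, 0.773, -0.0, -0.0]
force: [0.4, -2.1, -2.1]
gripper_width: 0.136
[0.43714055 0.13016923 0.22584989] [ 0.40576617 -2.10032347 -2.11097409]
wrist pin [(0.82, [0.4342, 0.1308, 0.1829], [312.0, 279.0])]
wrist pin_nose []
scene pin [(0.59, [0.1979, -0.3268, 0.0087], [289.0, 168.0]), (0.58, [0.4403, 0.1324, 0.1885], [373.0, 220.0])]
scene pin_nose [(0.65, [0.5137, -0.0669, 0.0008], [290.0, 259.0]), (0.64, [0.1236, -0.3244, 0.004], [304.0, 159.0])]
```

View pics/w14.png

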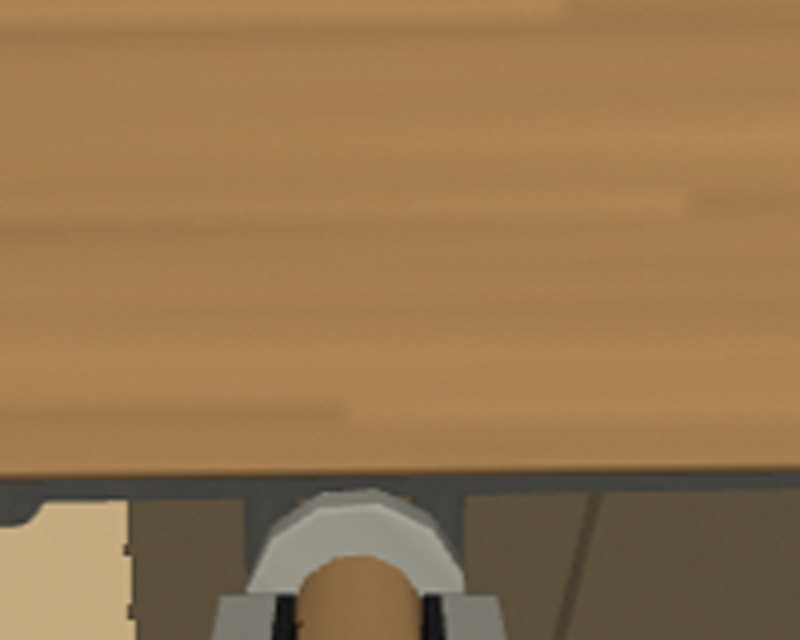

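View pics/s14.png

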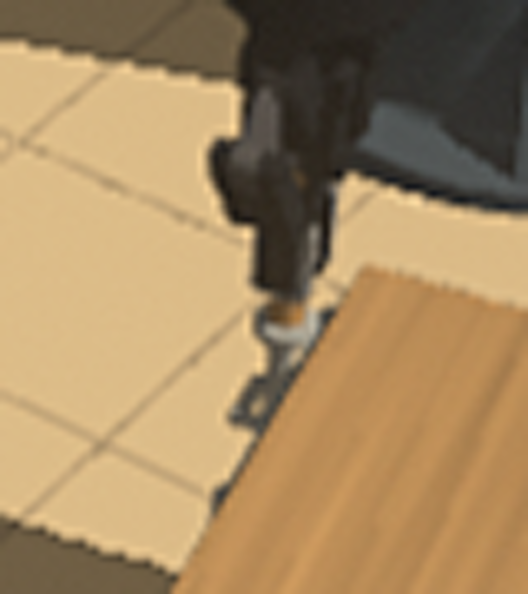

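```bash
python3 -m jog '[[0.02,-0.1,-0.3,0,0,0,1],[0.01,-0.08,-0.3,0,0,0,1],[0,0,-0.3,0,0,0,1],[0,0,-0.2,0,0,0,1],[0,0,0,0,0,0,1]]'
python3 -m jog '[[0,0,-0.2,0,0,0,1],[0,0,-0.2,0,0,0,1],[0,0,0,0,0,0,1]]'
python3 - <<'E'
from h import *
o=bot.get_obs(); print(o['ee_pos'],o['force'])
im=save('wrist','w15.png',(230,140,430,300),4)
save('scene','s15.png',(330,170,410,260),6.6)
E
```

```text
time: 21.68
ee_pos: [0.4377, 0.1284, 0.2153]
ee_rot: [0.634, 0.773, -0.0, -0.0]
force: [-0.0, -1.3, -1.7]
gripper_width: 0.135
time: 22.05
ee_pos: [0.4377, 0.1284, 0.2113]
ee_rot: [0.634, 0.773, -0.0, -0.0]
force: [1.4, -2.0, -1.4]
gripper_width: 0.138
[0.43770282 0.1284208  0.21129264] [ 1.36386292 -2.0442839  -1.40106818]
```

View pics/w15.png

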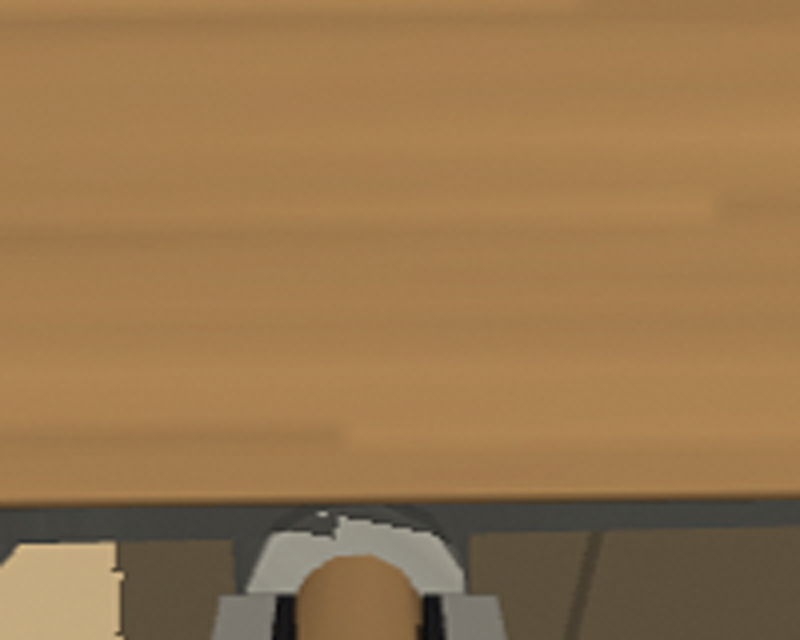

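View pics/s15.png

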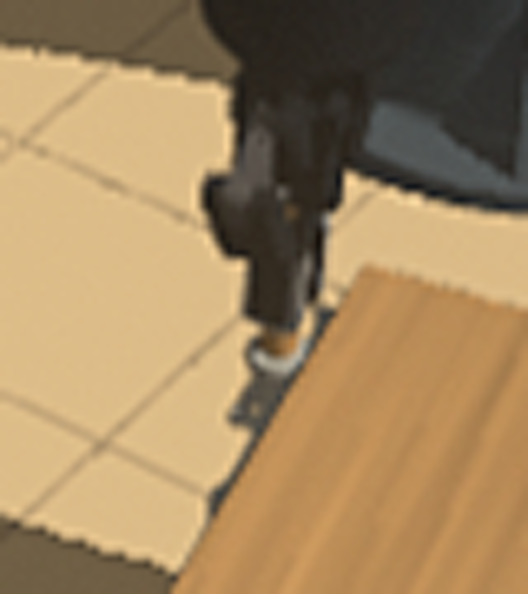

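The collar is close above the strap, at crop (355,530). I press down in small steps until it seats.

```bash
python3 -m jog '[[0,0,-0.2,0,0,0,1],[0,0,-0.1,0,0,0,1],[0,0,0,0,0,0,1]]'
python3 -m jog '[[0,0,-0.2,0,0,0,1],[0,0,0,0,0,0,1]]'
```

```text
time: 22.52
ee_pos: [0.4377, 0.1284, 0.2084]
ee_rot: [0.634, 0.773, -0.0, -0.0]
force: [0.7, -1.8, -1.5]
gripper_width: 0.137
time: 22.78
ee_pos: [0.4378, 0.1286, 0.2073]
ee_rot: [0.634, 0.773, 0.0, 0.0]
force: [-2.9, -1.5, 10.0]
gripper_width: 0.139
```

```bash
python3 -m jog '[[0,0,-0.15,0,0,0,1],[0,0,0,0,0,0,1],[0,0,0,0,0,0,1]]'
python3 - <<'E'
from h import *
im=save('wrist','w16.png',(230,140,430,300),4)
save('scene','s16.png',(330,170,410,260),6.6)
for c in ['wrist','scene']:
  for q in ['pin','hasp_tip','hasp_knuckle','door_edge','staple_hole','staple_bar']: print(c,q,[(round(d['score'],2),np.round(d['at'],4).tolist()) for d in landmark_of(c,q)[:1]])
E
```

```text
time: 23.15
ee_pos: [0.4378, 0.1286, 0.2068]
ee_rot: [0.634, 0.773, 0.001, 0.0]
force: [-6.3, -2.1, 20.1]
gripper_width: 0.137
wrist pin [(0.81, [0.4338, 0.1275, 0.1649])]
wrist hasp_tip [(0.55, [0.3903, 0.1252, 0.151])]
wrist hasp_knuckle [(0.55, [0.5068, 0.1494, 0.1491])]
wrist door_edge []
wrist staple_hole []
wrist staple_bar []
scene pin [(0.72, [0.5921, -0.0711, 0.0063])]
scene hasp_tip [(0.54, [0.3924, 0.1235, 0.153])]
scene hasp_knuckle [(0.59, [0.503, 0.15, 0.1498])]
scene door_edge [(0.39, [0.4921, 0.1485, 0.1514])]
scene staple_hole [(0.88, [0.4381, 0.1268, 0.1543])]
scene staple_bar [(0.81, [0.4398, 0.1206, 0.1516])]
```

View pics/s16.png

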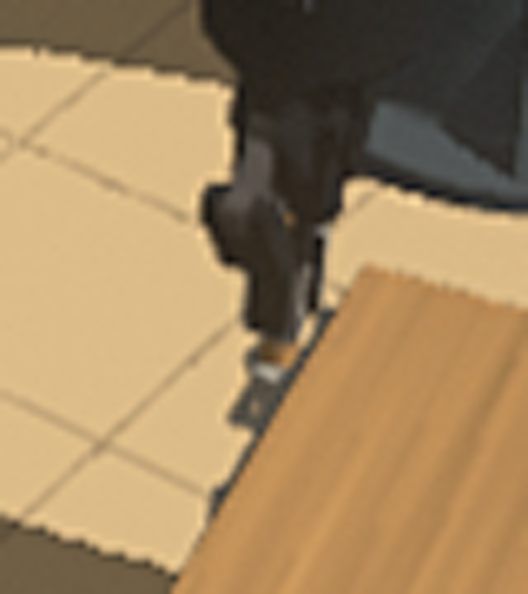

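View pics/w16.png

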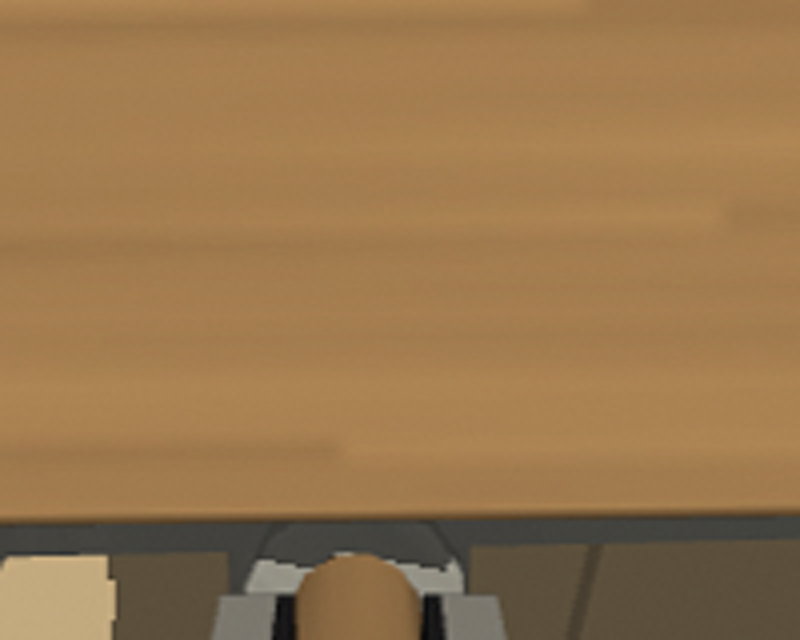

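The force climbs stiffly to 20 N at the expected height, TCP 38 mm above the strap's edge, so the collar is seated. I relieve the preload, release and rise.

```bash
python3 -m jog '[[0,0,0.15,0,0,0,1],[0,0,0,0,0,0,0.8],[0,0,0,0,0,0,0.6],[0,0,0,0,0,0,0.5],[0,0,0,0,0,0,0.5]]' 30
python3 -m jog '[[0,0,1.5,0,0,0,0.5],[0,0,3,0,0,0,0.4],[0,0,5,0,0,0,0.4],[0.5,-3,2,0,0,0,0.4],[0.8,-4,0,0,0,0,0.4],[0,0,0,0,0,0,0.4]]'
python3 - <<'E'
from h import *
save('wrist','w17.png'); save('scene','s17.png',(310,170,430,270),5)
for c in ['wrist','scene']:
  for q in ['pin','hasp_tip','hasp_knuckle','door_edge','staple_hole','staple_bar','jar']: print(c,q,[(round(d['score'],2),np.round(d['at'],4).tolist(),proj(c,d['at']).round().tolist()) for d in landmark_of(c,q)[:2]])
E
```

```text
time: 24.48
ee_pos: [0.4377, 0.1285, 0.2063]
ee_rot: [0.634, 0.773, -0.0, -0.0]
force: [0.1, -0.5, -0.8]
gripper_width: 0.503
time: 25.22
ee_pos: [0.4511, 0.0567, 0.3216]
ee_rot: [0.635, 0.772, 0.0, 0.0]
force: [-1.2, 0.2, -0.7]
gripper_width: 0.6
wrist pin [(0.67, [0.4384, 0.1273, 0.1632], [321.0, 122.0]), (0.6, [0.1974, -0.3274, 0.01], [68.0, 445.0])]
wrist hasp_tip [(0.61, [0.3905, 0.1211, 0.1502], [252.0, 118.0]), (0.15, [0.4595, -0.0535, -0.0029], [308.0, 283.0])]
wrist hasp_knuckle [(0.97, [0.5049, 0.1498, 0.1476], [420.0, 109.0])]
wrist door_edge [(0.81, [0.4875, 0.1491, 0.1499], [396.0, 105.0])]
wrist staple_hole [(0.97, [0.4383, 0.1268, 0.1533], [321.0, 123.0])]
wrist staple_bar [(0.68, [0.4384, 0.1203, 0.1518], [319.0, 133.0])]
wrist jar [(0.75, [0.5518, -0.225, -0.001], [353.0, 418.0])]
scene pin [(0.66, [0.1943, -0.3239, 0.0095], [290.0, 168.0]), (0.49, [0.592, -0.0695, 0.0081], [270.0, 273.0])]
scene hasp_tip [(0.54, [0.394, 0.124, 0.1495], [379.0, 222.0]), (0.48, [0.4393, 0.1179, 0.1535], [367.0, 229.0])]
scene hasp_knuckle [(0.54, [0.5036, 0.15, 0.1498], [364.0, 250.0])]
scene door_edge [(0.46, [0.4926, 0.1483, 0.1524], [366.0, 246.0]), (0.35, [0.5049, 0.1511, 0.1491], [364.0, 251.0])]
scene staple_hole [(0.84, [0.4384, 0.1317, 0.1538], [373.0, 231.0])]
scene staple_bar [(0.94, [0.4385, 0.121, 0.154], [369.0, 229.0])]
scene jar []
```

View pics/w17.png

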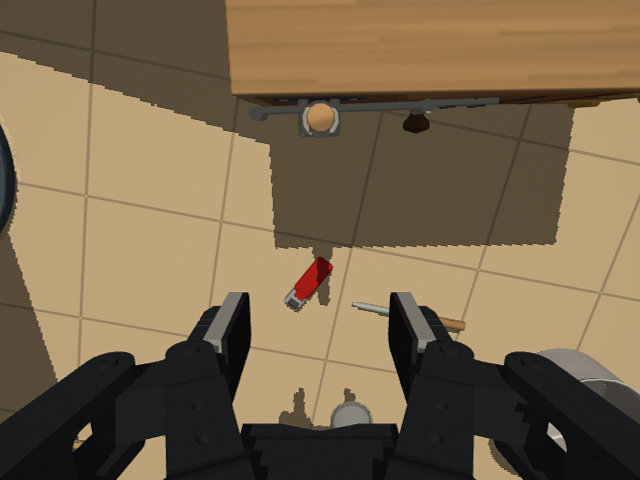

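View pics/s17.png

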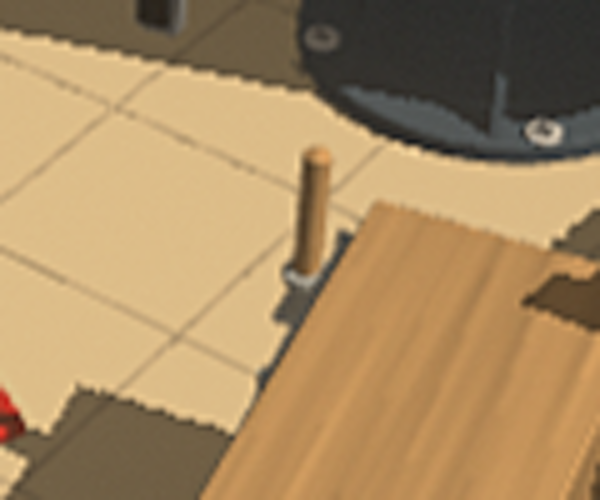

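The wrist picture shows the pin upright in the loop, handle top at (320,117) and collar around it. The strap lies along the front with its tip at (255,115), and the lighter and jar are in place. I triangulate the handle top to check height and lean, and check the bystanders.

```bash
python3 - <<'E'
from h import *
im=save('wrist','w18.png',(240,80,440,160),4); save('top','t18.png')
def line(px,cam):
    c=vision.get_calibration(cam); f=240/np.tan(np.radians(c['fovy'])/2); E=np.array(c['extrinsics']); C=-E[:3,:3].T@E[:3,3]
    d=E[:3,:3].T@np.array([(px[0]-c['cx'])/f,-(px[1]-c['cy'])/f,-1]); return C,d/np.linalg.norm(d)
def tri(a,b):
    A=np.zeros((3,3));r=np.zeros(3)
    for C,d in (a,b): M=np.eye(3)-np.outer(d,d);A+=M;r+=M@C
    return np.linalg.solve(A,r)
print('handle top',tri(line((320.5,117),'wrist'),line((373.2,200),'scene')).round(4))
print('collar mid',tri(line((319.5,122),'wrist'),line((370.2,224.6),'scene')).round(4))
for q in ['canister','milk_pan','lighter','spice_jar','mug','spoon','tea_tin','jar','pin']: print(q,[(round(d['score'],2),np.round(d['at'],3).tolist()) for d in landmark_of('top',q)[:2]])
print(bot.get_obs()['force'])
E
```

```text
handle top [0.4385 0.1272 0.2462]
collar mid [0.4384 0.1254 0.1706]
canister [(0.57, [0.435, -0.397, -0.0])]
milk_pan [(0.83, [0.789, -0.145, -0.003]), (0.32, [0.458, -0.056, 0.002])]
lighter [(0.49, [0.458, -0.055, 0.0])]
spice_jar [(0.71, [0.693, -0.322, -0.002])]
mug [(0.81, [0.597, -0.417, -0.001]), (0.6, [0.452, 0.457, 0.0])]
spoon [(0.76, [0.372, -0.258, 0.003])]
tea_tin [(0.7, [0.453, 0.458, 0.001])]
jar [(0.71, [0.549, -0.227, 0.003])]
pin [(0.8, [0.199, -0.329, 0.008]), (0.72, [0.593, -0.068, 0.007])]
[-0.19071052 -0.32662639  0.60028759]
```

View pics/w18.png

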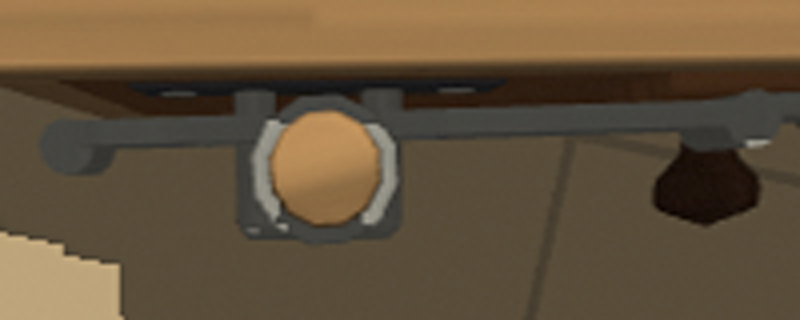

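View pics/t18.png

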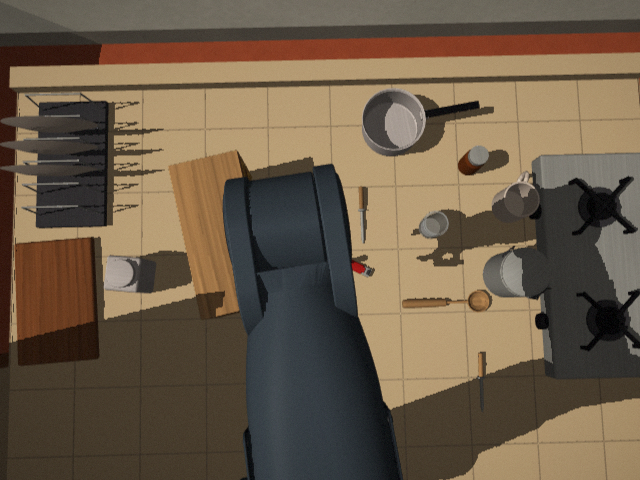

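```bash
python3 - <<'E'
from h import *
g=lambda x,y,z: ray((240+x/4,80+y/4),z)[:2]
ang=lambda a,b: np.degrees(np.arctan2(*(b-a)[::-1]))%360
# strap top inner edge & cupboard top front edge
s1,s2=g(600,102,.169),g(130,120,.169); print('strap inner top edge ang',ang(s1,s2).round(2))
c1,c2=g(790,62,.184),g(10,72,.184); print('cupboard edge ang',ang(c1,c2).round(2))
for p in (s1,s2): 
    cu=np.array([np.cos(np.radians(ang(c1,c2))),np.sin(np.radians(ang(c1,c2)))]); nn=np.array([-cu[1],cu[0]]); print('off face mm',((p-c2)@nn*1e3).round(1), 'along from staple', ((p-[.438,.127])@cu*1e3).round(1))
E
```

```text
strap inner top edge ang 193.34
cupboard edge ang 191.94
off face mm 4.9 along from staple -45.7
off face mm 6.7 along from staple 31.0
```

The strap is about 0.024 rad off the front, which puts the door at about 0.02 rad and the hasp near 0. The handle top at z 0.246 matches a seated collar (0.245 expected). I'm handing in.

```bash
python3 - <<'E'
from rig import job
print(job.close_job())
E
```

```text
the job is handed in; nothing more can be done
None
```

The cupboard is shut and pinned. I pushed the door to, swung the hasp over the staple, and worked the jar's pin down through the loop until it resisted stiffly (20 N) at the expected height. Then I let go, backed off and handed in at about 26 s of the 61 s; no verdict was reported.

Last checks:
- **Pin:** it stands upright. I measured the handle top at z 0.246 against 0.245 expected, with the axis within about 2 mm of the measured hole position.
- **Door and hasp:** the strap is about 0.024 rad off the front, so the door is at about 0.02 rad and the hasp near 0, both within limits.
- **Jar and other things:** the jar stands where it was, and the bystanders show no visible shift in the top picture. The gripper is clear and touching nothing.

Two things did not go cleanly:
- **First door push:** the finger linkage rested on the cupboard's top edge with about 8 N, well under the 40 N limit. I turned the jaws and worked higher after that.
- **Disagreeing readings:** one network reading put the pin's origin about 6 mm low (z 0.163 against 0.169), just outside the required height. I went with the triangulated handle height and the contact force instead. The coarse scene view also put the nose about 5 mm off sideways during insertion, and I went with the wrist camera there.

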